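# Gauge the panel coater's spring gaps

### The arm

A 6-joint arm with a two-finger parallel gripper is mounted at the origin on the work surface. World frame = base frame: x ahead of the robot, y to its left, z up, the work surface at z = 0. Lengths are in m, angles in rad, forces in N, time in s.
With the tool pointing down it reaches from about 0.225 to 0.875 m from the base axis. Payload 3.4 kg.
Tool frame: the origin (TCP) lies where the fingers leave the gripper's body, on its centre line; the fingertips stand 73 mm ahead of it and the grasp point (between the pads) lies 54 mm ahead of it; z points along the fingers, y is the line along which they close (so a half turn about z gives the same grasp; the last joint's range is limited). The gripper opens to 85 mm and grips with 20 to 120 N. Pads are 22 mm wide; open, the fingers measure 114 mm over their backs; the gripper's body (76 mm by 85 mm) begins 54 mm behind the grasp point. The pads swing forward as they close: fully open they stand 13 mm farther back than shut.
Start: joints at [0.993, 0.276, 1.505, -0, 1.361, -0.121], TCP at [0.254, 0.516, 0.304] pointing down, gripper open.
Joint ranges: [-2.89, 2.89], [-0.75, 2.08], [0.22, 2.7], [-1.18, 4.32], [0.11, 2.71], [-2.7, 2.7]. Speed limits (rad/s): [2.57, 2.57, 3.14, 3.14, 3.14, 3.14].

### API

Orientations are given as a 3x3 rotation matrix whose columns are the frame's x, y, z axes.
In Python, from bench import env gives the robot as it stands.
- The arm moves only by the tool servo_tool, never from a script. Its argument "targets" is a list of rows, each a list of 5 numbers: the opening, from -1 (shut) to 1 (fully open), then the shift along the tool's x, y, z in shares of 600 mm (1.0 is 600 mm), then the turn about the tool's z in normalised numbers (1 is pi rad). A call has 1 to 10 rows; each row is the pose to reach, as a shift and turn from the pose commanded when the call began, along the tool's axes at that moment; what a row does not reach only later rows make up. A row lasts 1/10 s, in which the tool goes at most 50 mm and 8.59 degrees, less where a joint would pass 70% of its speed; a pose out of reach is approached as far as the arm can. Shift and turn numbers lie between -1 and 1, and a call with a number outside is refused. A call with a gripper value outside its range is refused whole. The fingers move at their own pace and stop on an object; "squeeze" is the grip in N (left out, the last holds). Time passes only in rows, so rows that repeat a pose let the fingers close. It gives the time, the measured TCP pose, the force, the opening and the grip force at its end, in the units of the state.
- env.read_state(): the state, without advancing time (a new reading comes with each control period).
- env.snapshot(name): name is "scene" or "side" or "wrist"; returns the picture (420x560x3 uint8, red, green, blue); there is no depth.
- env.camera_model(name): a dict with "fx", "fy", "cx", "cy" (pixels), "R" (3x3) and "t" (3): a world point X has camera coordinates R X + t. Camera axes: x right, y down, z forward; pixel columns grow to the right and rows downward; lengths in m; the calibration is good to about 2 mm. A picture is of the moment at which its call begins: read the wrist's pose just before it. camera_model takes no time and is no camera call; for the wrist camera it gives the pose at the moment of the call.
- env.close_job(): hands the job in; it is judged then, once.
The state is a dict: "t": time; "joint_positions": joint angles; "qd": joint speeds; "joint_torque": joint torques, N m; "position": TCP position; "tool_rot": TCP orientation; "force": force on the tool from outside, world axes, zero at the start; "torque": the same for the moment, N m; "gripper_width": finger opening in m; "gripper_force": force on a finger pad.
Only numpy, scipy, OpenCV 4.12 (cv2) and the standard library are available. Lean on these libraries where they do the work, as an engineer would, in place of code of your own. Each camera call takes 0.05 s, during which the arm holds its last target. There are 200 camera calls.

### The job

Get the panel coater ready: first clear the black lacquer panels from its feed bed, laying them flat and not overlapping on the plywood drying board, then turn the rubber wheel by hand until its white mark stands at the very top. Leaving the mark there, take the feeler blade from its stand and slide it gently, upright, well down into the left, middle and right spring gaps in that order, feeling the drag; put the blade back in its stand and throw over only the fault lever behind the gap that has lost its drag. Leave the other things on the bench alone.

Things in the scene. Friction and masses are not known exactly. Their poses are not given: they have to be found in the camera images.
- coater: Bench panel coater, grey steel, fixed. Origin on the bench; x away from the robot, y left, z up (mm below are in this frame). Flat steel feed bed in front: top z 12, x -200 to -55, y -155 to 155. Behind it three gaps along y over a rubber roller (top z 95). Pad housings x -46 to -27, top z 130; cheeks at y +-124, top z 128, x -40 to 40; rear ledge top z 65 with three levers.
- wheel (a joint): Angle (rad) of the coater's free-spinning black rubber disc outside its left cheek, 120 mm dia, faces at coater y 165 and 185, axle along y at x 0, z 70 (top z 130), 30 mm clear on its inner side. No stops; stays where left (friction 0.03 N m). 0 or 6.283 = white mark at the top; growing carries the wheel's top away from the robot (+x). Starts with the mark in the lower half.
- wheel_mark (a point): The white mark: a stripe across the wheel's rim and down its outer face; point on the rim, 60 mm from the axle. Its z points outward from the axle, so straight up when the mark is at the top.
- gap_left (a point): Left gap, coater y +80: aim the blade's middle plane here, entering from above, thickness along coater x. 3.5 mm in front of the face of the fixed round bar behind (20 mm dia, axis x 10, z 115; top z 125); height of the bars' middle, z 115. In front a spring pad, a round bar 20 mm dia, 60 mm long, axis x -12.5, z 115 at rest: the gap is then 2.5 mm.
- gap_mid (a point): Middle gap, coater y 0, built as gap_left. The blade is thicker than the gap and pushes the pad forward (it gives up to 9 mm). With a good spring the pad then presses on the blade with some 7 N, so it drags with about 4 N and is pushed from the robot; a tired spring presses with well under 1 N.
- gap_right (a point): Right gap, coater y -80, built as gap_left. Exactly one of the three springs is tired; which one differs from start to start and cannot be seen, only felt.
- flag_left (a joint): Fault lever behind the left gap, with a black 26 mm ball on its end, ball 60 mm from the pivot; pivot at coater x 85, z 87, y 80 mm. At 0 the ball's centre is at coater x 56, z 140 mm, at 1.0 at x 114, z 140 mm. 0 = leaning to the robot (clear), 1.0 = thrown to its far stop (fault reported). Stays where it is left; pushes over with about 1 N.
- flag_mid (a joint): Fault lever behind the middle gap, with a black 26 mm ball on its end, ball 60 mm from the pivot; pivot at coater x 85, z 87, y 0 mm. At 0 the ball's centre is at coater x 56, z 140 mm, at 1.0 at x 114, z 140 mm. 0 = leaning to the robot (clear), 1.0 = thrown to its far stop (fault reported). Stays where it is left; pushes over with about 1 N.
- flag_right (a joint): Fault lever behind the right gap, with a black 26 mm ball on its end, ball 60 mm from the pivot; pivot at coater x 85, z 87, y -80 mm. At 0 the ball's centre is at coater x 56, z 140 mm, at 1.0 at x 114, z 140 mm. 0 = leaning to the robot (clear), 1.0 = thrown to its far stop (fault reported). Stays where it is left; pushes over with about 1 N.
- board: Plywood drying board, 190 (x) x 170 (y) x 5 mm, flat on the bench, fixed. Origin under its centre. It lies to the left or the right.
- stand: Wooden stand of the feeler blade, 70 x 70 x 65 mm tall, fixed; slot 9 mm (x) x 24 mm (y) from the top, 62 mm deep. Origin under its centre. On the other side from the board.
- blade: Feeler blade: steel blade 5 mm (x) x 20 mm (y) x 60 mm long with a wooden handle 14 mm (x) x 36 mm (y) x 46 mm tall on its upper end; 60 g. Origin at the middle of the blade's lower end, z up along the blade; handle from z 60 to 106 mm. It stands upright in its stand, origin 5 mm above the bench, handle resting on the stand's top.
- panel_1: Small black lacquer panel, 56 (x) x 40 (y) x 10 mm, 50 g, lying flat on the feed bed. Origin at the centre of its underside. Two to four panels are present.
- panel_2: Small black lacquer panel, 56 (x) x 40 (y) x 10 mm, 50 g, lying flat on the feed bed. Origin at the centre of its underside. Two to four panels are present.
- panel_3: Small black lacquer panel, 56 (x) x 40 (y) x 10 mm, 50 g, lying flat on the feed bed. Origin at the centre of its underside. Two to four panels are present.
- panel_4: Small black lacquer panel, 56 (x) x 40 (y) x 10 mm, 50 g, lying flat on the feed bed. Origin at the centre of its underside. Two to four panels are present.
- cork_block: Bystander: cork sanding block, 60 x 35 x 26 mm. Leave alone.
- brush: Bystander: lacquer brush lying flat. Leave alone.
- jar: Bystander: glass jar with a steel lid, 60 mm wide, 75 mm tall. Leave alone.
- pot: Bystander: white ceramic pot, 84 mm wide, 100 mm tall. Leave alone.
- tin: Bystander: plain tin, 70 mm wide, 90 mm tall. Leave alone.
- dish: Bystander: small white dish, 70 mm wide, 30 mm tall. Leave alone.

How it is judged:
On the way, in this order (a step that is already met when the one before it is completed fails the run):
1. all the panels lie flat on the drying board (x of panel_1 in the frame of board between -0.077 and 0.077 m and y of panel_1 in the frame of board between -0.067 and 0.067 m and z of panel_1 in the frame of board between 0.002 and 0.009 m and angle between each of panel_1, panel_2, panel_3, panel_4's own z axis and vertical below 0.12 rad and linear speed of each of panel_1, panel_2, panel_3, panel_4 below 0.02 m/s and x of panel_2 in the frame of board between -0.077 and 0.077 m and y of panel_2 in the frame of board between -0.067 and 0.067 m and z of panel_2 in the frame of board between 0.002 and 0.009 m and x of panel_3 in the frame of board between -0.077 and 0.077 m and y of panel_3 in the frame of board between -0.067 and 0.067 m and z of panel_3 in the frame of board between 0.002 and 0.009 m and x of panel_4 in the frame of board between -0.077 and 0.077 m and y of panel_4 in the frame of board between -0.067 and 0.067 m and z of panel_4 in the frame of board between 0.002 and 0.009 m), for 0.2 s.
2. the wheel's mark is at the top (within 7 degrees), wheel at rest (angle between wheel_mark's own z axis and vertical below 0.13 rad and velocity of joint wheel between -0.1 and 0.1 rad/s), for 0.2 s.
3. with the mark still at the top, the feeler blade is down in the left gap, its tip at least 5 mm below the middle of the bars (x of blade in the frame of coater between -0.009 and 0.003 m and y of blade in the frame of coater between 0.066 and 0.094 m and z of blade in the frame of coater below 0.11 m and angle between blade's own z axis and vertical below 0.2 rad and angle between wheel_mark's own z axis and vertical below 0.13 rad), for 0.2 s.
4. with the mark still at the top, the feeler blade is down in the mid gap, its tip at least 5 mm below the middle of the bars (x of blade in the frame of coater between -0.009 and 0.003 m and y of blade in the frame of coater between -0.014 and 0.014 m and z of blade in the frame of coater below 0.11 m and angle between blade's own z axis and vertical below 0.2 rad and angle between wheel_mark's own z axis and vertical below 0.13 rad), for 0.2 s.
5. with the mark still at the top, the feeler blade is down in the right gap, its tip at least 5 mm below the middle of the bars (x of blade in the frame of coater between -0.009 and 0.003 m and y of blade in the frame of coater between -0.094 and -0.066 m and z of blade in the frame of coater below 0.11 m and angle between blade's own z axis and vertical below 0.2 rad and angle between wheel_mark's own z axis and vertical below 0.13 rad), for 0.2 s.
At the end, for the whole second after the job is handed in: Each panel lies flat on the board (not stacked), wholly over it, at rest; the mark is within 0.13 rad of the top; the blade is down in its stand (within 6 mm, upright); the fault lever behind the tired gap is thrown (past 0.75), the other two are not (below 0.25) (all of step 1 and angle between wheel_mark's own z axis and vertical below 0.13 rad and velocity of joint wheel between -0.05 and 0.05 rad/s and horizontal distance between blade and stand below 0.006 m and z of blade in the frame of stand between -0.002 and 0.012 m and angle between blade's own z axis and vertical below 0.12 rad and linear speed of blade below 0.02 m/s and ((y of pad_c_c0 in the frame of coater between 0.05 and 0.11 m and value of joint flag_left above 0.75 rad and value of joint each of flag_mid, flag_right below 0.25 rad) or (y of pad_c_c0 in the frame of coater between -0.03 and 0.03 m and value of joint each of flag_left, flag_right below 0.25 rad and value of joint flag_mid above 0.75 rad) or (y of pad_c_c0 in the frame of coater between -0.11 and -0.05 m and value of joint each of flag_left, flag_mid below 0.25 rad and value of joint flag_right above 0.75 rad))); the robot touches nothing.
It fails at once if a bystander is moved more than 30 mm (distance of any of cork_block, brush, jar, pot, tin, dish from where it was at the start of the episode above 0.03 m).
It fails at once if the blade is forced against the coater or its stand with more than 30 N (contact force between blade and coater above 30 N or contact force between blade and stand above 30 N).
Of panel_1, panel_2, panel_3, panel_4 only 2 to 4 are there at a start; the rules pass over those that are not, and their reading is None.
At some moment in a run one of panel_1, panel_2, panel_3, panel_4 may be knocked a few centimetres aside while the robot is not near it.
It also fails if it takes over 210 s, if anything falls off the work surface, if the arm or the gripper's body presses on something with over 40 N, if the wrist force passes 120 N, or if a joint passes its speed limit or range.

## Working session

There is one attempt and no reset: what is moved stays moved. The work goes in short steps, Python scripts to look and compute and a tool call to move; the robot and the scene stay as the last step left them, time stands still between calls to the robot, and variables do not carry over. Pictures are saved under pics/ and viewed, at most 14 in all, crops included, and the job is handed in when it is done.

Besides the shell and the picture viewer there is one more tool, called after ">>>" as name(argument=value, ...) on one line, values as JSON. servo_tool: Moves the arm, as the interface text tells. Its arguments: {"type":"object","properties":{"targets":{"type":"array","items":{"type":"array","items":{"type":"number"}}},"squeeze":{"type":"number"}},"required":["targets"]}

```bash
mkdir -p pics; ls
cat > h.py <<'E'
import numpy as np, cv2
from bench import env
def snap(n,f=None):
    c=env.camera_model(n); im=env.snapshot(n)
    if f: cv2.imwrite(f'pics/{f}.png',im[:,:,::-1])
    return im,c
def ray(c,u,v,z):
    R=np.array(c['R']);t=np.array(c['t'])
    o=-R.T@t; d=R.T@np.array([(u-c['cx'])/c['fx'],(v-c['cy'])/c['fy'],1])
    return o+d*(z-o[2])/d[2]
def proj(c,X):
    p=np.array(c['R'])@np.array(X)+np.array(c['t'])
    return np.array([c['fx']*p[0]/p[2]+c['cx'],c['fy']*p[1]/p[2]+c['cy']])
E
python3 - <<'E'
from h import *
np.set_printoptions(precision=4,suppress=True)
ims=[]
for n in ('scene','side','wrist'):
    im,c=snap(n,n+'0'); print(n,-np.array(c['R']).T@c['t'],np.array(c['R']).tolist(),c['fx'])
s=env.read_state();print(s)
E
```

```text
pics
scene [1.2733 0.3888 0.7965] [[-0.5203720378159156, 0.853807954723847, 0.01499729007496265], [0.5734685907202944, 0.3624182162560462, -0.7347018524429244], [-0.6327295770837574, -0.3737178253389405, -0.6782243502760297]] 425.5229757205303
side [ 0.4902 -0.5463  0.7392] [[0.9750388399924041, -0.22163958649835852, -0.013234583601442432], [-0.17479051213632257, -0.7294508627967603, -0.6613242137047338], [0.13692164684004124, 0.6471300738351596, -0.749983419926542]] 395.85334163075964
wrist [0.1917 0.545  0.3731] [[0.4413395517297469, 0.8973401662590764, -0.00016154603291146296], [0.865033139625456, -0.4254020746858109, 0.2659901167388283], [0.23861489356013338, -0.11753170155810089, -0.9639757422778569]] 301.92281941913154
{'t': 0.15, 'joint_positions': array([ 0.993 ,  0.2765,  1.5058,  0.    ,  1.3607, -0.121 ]), 'qd': array([ 0.0006, -0.0032, -0.003 ,  0.0008,  0.0003,  0.0005]), 'joint_torque': array([  0.0012, -41.7145, -24.6033,  -0.    ,   0.0077,   0.    ]), 'position': array([0.2535, 0.5158, 0.3032]), 'tool_rot': array([[-0.8975,  0.4411, -0.0008],
       [ 0.4411,  0.8975, -0.0012],
       [ 0.0002, -0.0014, -1.    ]]), 'force': array([-0.648 ,  0.4228,  0.0053]), 'torque': array([ 0.0281, -0.0008,  0.0054]), 'gripper_force': 0.0, 'gripper_width': 0.08556189031347139}
```

View pics/scene0.png

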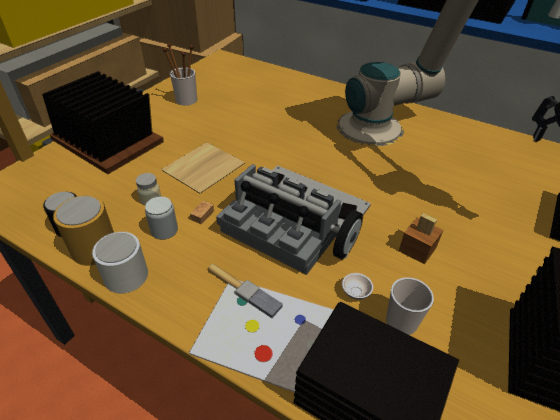

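View pics/side0.png

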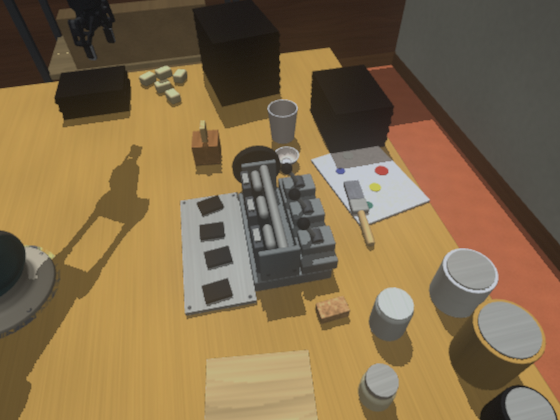

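Scene shows coater with four panels on its bed (side view ≈ (210,205),(212,231),(218,257),(217,291)), board on the right (scene ≈ (203,167)), stand with blade on the left (scene (422,238)), and the wheel at the left cheek. I'll measure.

```bash
cat >> h.py <<'E'
def rects(c,mask,z,amin=80,amax=1e9):
    out=[]
    cs,_=cv2.findContours(mask.astype(np.uint8),cv2.RETR_EXTERNAL,cv2.CHAIN_APPROX_NONE)
    for k in cs:
        if amin<cv2.contourArea(k)<amax:
            P=np.array([ray(c,u,v,z)[:2] for u,v in k[:,0]])
            r=cv2.minAreaRect((P*1000).astype(np.float32))
            out.append((k[:,0].mean(0).round(),r))
    return out
def show(o):
    for p,r in o: print(p,np.round(r[0],1),np.round(r[1],1),round(r[2],1))
E
python3 - <<'E'
from h import *
s=cv2.imread('pics/side0.png')[:,:,::-1].astype(int); c=env.camera_model('side')
g=s.max(2); m=(g<75); z=np.zeros_like(m); z[190:310,185:240]=m[190:310,185:240]
print('panels');show(rects(c,z,.022))
sat=s.max(2)-s.min(2); m=((sat<35)&(g>90)); z=np.zeros_like(m); z[180:320,170:256]=m[180:320,170:256]
print('bed');show(rects(c,z,.012,500))
im=cv2.imread('pics/scene0.png')[:,:,::-1].astype(int);c=env.camera_model('scene')
for p in ((203,145),(244,164),(205,189),(163,167)): print(ray(c,*p,.005))
print(im[167,200],im[200,100],im[140,220],im[260,100+300],s[385,250],s[350,150])
for p in ((427,222),(422,238)): print('st',im[p[1],p[0]],ray(c,*p,.11),ray(c,*p,.065))
E
```

```text
panels
[216. 291.] [ 446.7 -120.3] [53.4 41.7] 6.5
[218. 257.] [459.1 -37.8] [53.7 42.9] 5.3
[212. 231.] [454.4  37.3] [43.6 54.2] 86.9
[210. 205.] [459.4 117.4] [54.3 44.4] 13.8
bed
[215. 246.] [460.2   2.7] [310.6 155.5] 88.3
[ 0.40450533 -0.41007995  0.005     ]
[ 0.41748787 -0.23924883  0.005     ]
[ 0.57587936 -0.26568222  0.005     ]
[ 0.56233782 -0.43827654  0.005     ]
[171 142  91] [178 134  51] [173 128  50] [177 132  51] [183 159 116] [191 152  84]
st [65 51 30] [0.48731862 0.32797417 0.11      ] [0.43580177 0.32398419 0.065     ]
st [135  85  41] [0.5437207  0.33371799 0.11      ] [0.49590076 0.33010449 0.065     ]
```

Run:
```python
import cv2
a=cv2.imread('pics/side0.png')[120:320,150:350];b=cv2.imread('pics/scene0.png')[150:300,200:460]
a=cv2.resize(a,None,fx=2,fy=2,interpolation=2);b=cv2.resize(b,(400,231),interpolation=2)
import numpy as np
o=np.zeros((600,800,3),np.uint8);o[:400,:400]=a;o[:231,400:]=b
w=cv2.imread('pics/wrist0.png');o[240:540,400:]=cv2.resize(w,(400,300))
cv2.imwrite('pics/c1.png',o)
```

```text
(no output)
```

View pics/c1.png

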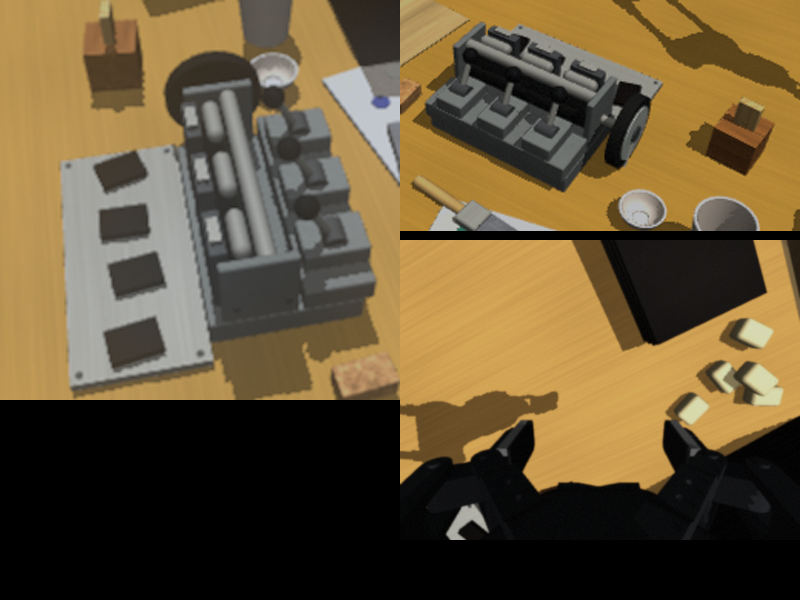

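The crop shows four panels (long side along coater x), handle of the blade standing up in the stand, wheel without visible mark. Next a wrist view over bed and board.

The manual's scale: shifts go in shares of 600 mm and turns go in shares of pi rad. Converting my numbers, -0.574 m / 0.6 = -0.9567, -0.449 m / 0.6 = -0.7483, -26.2 degrees / 180 = -0.1456.

>>> servo_tool(targets=[[1,-0.1,-0.075,-0.0333,-0.0444],[1,-0.2,-0.15,-0.0833,-0.0889],[1,-0.9567,-0.7483,-0.0833,-0.1333],[1,-0.9567,-0.7483,-0.0833,-0.1456],[1,-0.9567,-0.7483,-0.0833,-0.1456],[1,-0.9567,-0.7483,-0.0833,-0.1456],[1,-0.9567,-0.7483,-0.0833,-0.1456],[1,-0.9567,-0.7483,-0.0833,-0.1456],[1,-0.9567,-0.7483,-0.0833,-0.1456],[1,-0.9567,-0.7483,-0.0833,-0.1456]])

```text
t: 1.15
position: [0.4687, 0.0714, 0.3465]
tool_rot: [[-1.0, -0.0, 0.0], [-0.0, 1.0, 0.0], [-0.0, 0.0, -1.0]]
force: [1.6, 0.5, -0.4]
gripper_width: 0.0853
gripper_force: 0.0
```

```bash
cat >> h.py <<'E'
def st():
    s=env.read_state();R=s['tool_rot'];yaw=np.degrees(np.arctan2(R[1,0],R[0,0]))
    print('t',round(s['t'],2),'pos',s['position'].round(4),'yaw',round(yaw,2),'F',s['force'].round(2),'w',round(s['gripper_width'],4),'tiltz',R[:,2].round(3));return s,yaw
def go(x,y,z,yawt=None):
    s,yaw=st(); d=s['tool_rot'].T@(np.array([x,y,z])-s['position'])
    turn=0 if yawt is None else -((yawt-yaw+180)%360-180)
    print('shift',d.round(4),'turn',round(turn,2))
E
python3 -c "
from h import *
go(.57,-.14,.35,180)"
```

```text
t 1.15 pos [0.4687 0.0714 0.3465] yaw -179.98 F [ 1.61  0.52 -0.4 ] w 0.0853 tiltz [ 0.  0. -1.]
shift [-0.1012 -0.2114 -0.0036] turn 0.02
```

In the tool's units: -0.21 m / 0.6 = -0.35, -0.1 m / 0.6 = -0.1667.

>>> servo_tool(targets=[[1,-0.1667,-0.35,0,0],[1,-0.1667,-0.35,0,0],[1,-0.1667,-0.35,0,0],[1,-0.1667,-0.35,0,0],[1,-0.1667,-0.35,0,0],[1,-0.1667,-0.35,0,0],[1,-0.1667,-0.35,0,0]])

```text
t: 1.85
position: [0.5684, -0.137, 0.3455]
tool_rot: [[-1.0, 0.001, -0.002], [0.001, 1.0, 0.001], [0.002, 0.001, -1.0]]
force: [0.2, 0.2, -1.1]
gripper_width: 0.0855
gripper_force: 0.0
```

```bash
python3 -c "
from h import *
st()
im,c=snap('wrist','w1')
import pickle;pickle.dump(c,open('w1.pkl','wb'))
g=im.astype(int).max(2); cv2.imwrite('pics/w1b.png',im[:,:,::-1])
st()"
```

```text
t 1.85 pos [ 0.5684 -0.137   0.3455] yaw 179.94 F [ 0.21  0.21 -1.12] w 0.0855 tiltz [-0.002  0.001 -1.   ]
t 1.9 pos [ 0.5681 -0.1361  0.3459] yaw -179.99 F [-0.5  -0.12 -0.5 ] w 0.0856 tiltz [-0.001  0.001 -1.   ]
```

View pics/w1.png

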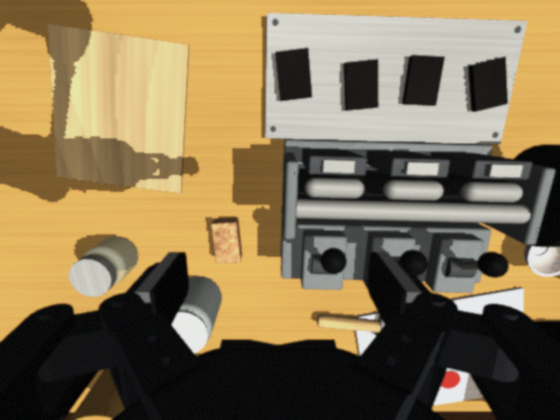

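Wrist view: four panels at (293,74),(361,85),(423,80),(488,83); bed corners ≈ (265,14),(526,22),(264,137); board corners ≈ (48,25),(188,45),(181,192),(57,177).

```bash
python3 -c "
from h import *
import pickle;c=pickle.load(open('w1.pkl','rb'))
im=cv2.imread('pics/w1.png')[:,:,::-1].astype(int);g=im.max(2)
m=g<60;z=np.zeros_like(m);z[40:115,270:515]=m[40:115,270:515]
print('panels');show(rects(c,z,.022,300))
sat=g-im.min(2);m=((sat<45)&(g>110));z=np.zeros_like(m);z[5:142,255:535]=m[5:142,255:535]
print('bed');o=rects(c,z,.012,3000);show(o);[print(cv2.boxPoints(r).round(1).tolist()) for p,r in o]
P=np.array([ray(c,*p,.005)[:2]*1000 for p in ((48,25),(188,45),(181,192),(57,177))]);print('board',P.round(1).tolist(),cv2.minAreaRect(P.astype(np.float32)))
P=np.array([ray(c,*p,.012)[:2]*1000 for p in ((265,14),(526,22),(264,137))]);print('bedc',P.round(1).tolist())
s=im
for p in ((51,100),(100,34),(100,180),(186,110)): print(s[p[1],p[0]-4:p[0]+5].max(1))
# right/left gap line: fixed bar top
for p in ((297,211),(526,214)): print('bar',ray(c,*p,.125))
for p in ((333,261),(413,263),(492,265)): print('ball',ray(c,*p,.140))
"
```

```text
panels
[360.  84.] [456.9 -36. ] [53.4 39. ] 4.9
[487.  84.] [456.5 119.3] [53.6 43.6] 13.8
[422.  80.] [451.7  39. ] [41.6 53.9] 87.0
[293.  74.] [ 445.  -117.7] [53.7 37.9] 6.6
bed
[389.  76.] [452.5   2.7] [310.2 145.1] 88.4
[[375.70001220703125, -150.3000030517578], [520.7000122070312, -154.3000030517578], [529.2999877929688, 155.8000030517578], [384.29998779296875, 159.8000030517578]]
board [[386.7, -414.2], [408.7, -246.7], [594.1, -271.3], [572.7, -439.5]] ((490.70281982421875, -343.1097412109375), (169.5916290283203, 187.87753295898438), 82.44574737548828)
bedc [[377.2, -151.3], [385.7, 159.5], [519.1, -154.4]]
[229 230 230 229 222 198 164 143 134]
[229 230 230 229 229 228 226 225 225]
[134 131 125 121 119 122 125 126 127]
[230 228 217 198 208 220 224 225 226]
bar [ 0.5863597  -0.11755256  0.125     ]
bar [0.59004531 0.11375434 0.125     ]
ball [ 0.63406388 -0.0818205   0.14      ]
ball [ 0.63648343 -0.00154576  0.14      ]
ball [0.6389138  0.07817817 0.14      ]
```

```bash
python3 -c "
from h import *
import pickle;c=pickle.load(open('w1.pkl','rb'))
print('jar',ray(c,90,277,.075),'cork',ray(c,226,240,.026))
go(.446,-.119,.13,186.6)
th=np.radians(-7.55);R=np.array([[np.cos(th),-np.sin(th)],[np.sin(th),np.cos(th)]])
for p in ((28,-37),(-38,-37),(28,37),(-38,37)): print(p,(np.array([490.7,-343.1])+R@p).round(1))
"
```

```text
jar [ 0.68673534 -0.37154099  0.075     ] cork [ 0.65745367 -0.20818589  0.026     ]
t 1.9 pos [ 0.5681 -0.1361  0.3459] yaw -179.99 F [-0.5  -0.12 -0.5 ] w 0.0856 tiltz [-0.001  0.001 -1.   ]
shift [0.1218 0.0168 0.2161] turn -6.59
(28, -37) [ 513.6 -383.5]
(-38, -37) [ 448.2 -374.8]
(28, 37) [ 523.3 -310.1]
(-38, 37) [ 457.9 -301.4]
```

In the tool's units: 0.216 m / 0.6 = 0.36, 0.2 m / 0.6 = 0.3333, -6.6 degrees / 180 = -0.0367.

>>> servo_tool(targets=[[0.5,0.2033,0.0283,0.0833,-0.0367],[0.5,0.2033,0.0283,0.1667,-0.0367],[0.5,0.2033,0.0283,0.25,-0.0367],[0.5,0.2033,0.0283,0.3333,-0.0367],[0.5,0.2033,0.0283,0.36,-0.0367],[0.5,0.2033,0.0283,0.36,-0.0367],[0.5,0.2033,0.0283,0.36,-0.0367],[0.5,0.2033,0.0283,0.36,-0.0367]])

```text
t: 2.7
position: [0.4471, -0.1189, 0.1313]
tool_rot: [[-0.993, -0.117, 0.001], [-0.117, 0.993, -0.0], [-0.001, -0.0, -1.0]]
force: [0.4, 0.2, 0.8]
gripper_width: 0.0641
gripper_force: 0.0
```

```bash
python3 -c "
from h import *
go(.446,-.119,.087,186.6)"
```

```text
t 2.7 pos [ 0.4471 -0.1189  0.1313] yaw -173.29 F [0.35 0.15 0.8 ] w 0.0641 tiltz [ 0.001 -0.    -1.   ]
shift [0.0011 0.0001 0.0443] turn 0.11
```

In the tool's units: 0.0445 m / 0.6 = 0.0742, 0.001 m / 0.6 = 0.0017.

>>> servo_tool(targets=[[0.5,0.0017,0,0.0417,0],[0.5,0.0017,0,0.0667,0],[0.5,0.0017,0,0.0742,0],[0.5,0.0017,0,0.0742,0],[-0.3,0.0017,0,0.0742,0],[-0.3,0.0017,0,0.0742,0],[-0.3,0.0017,0,0.0742,0],[-0.3,0.0017,0,0.0742,0],[-0.3,0.0017,0,0.0742,0],[-0.3,0.0017,0,0.0742,0]], squeeze=30)

```text
t: 3.7
position: [0.4465, -0.12, 0.0873]
tool_rot: [[-0.993, -0.115, 0.003], [-0.115, 0.993, -0.001], [-0.003, -0.001, -1.0]]
force: [-0.3, -0.1, 6.1]
gripper_width: 0.0387
gripper_force: 30.0
```

```bash
python3 -c "
from h import *
go(.5136,-.3835,.085,172.45)"
```

```text
t 3.7 pos [ 0.4465 -0.12    0.0873] yaw -173.37 F [-0.29 -0.13  6.07] w 0.0387 tiltz [ 0.003 -0.001 -1.   ]
shift [-0.0362 -0.2695  0.0027] turn 14.18
```

In the tool's units: -0.2695 m / 0.6 = -0.4492, -0.04 m / 0.6 = -0.0667, 14.2 degrees / 180 = 0.0789.

>>> servo_tool(targets=[[-0.3,0,0,-0.0667,0],[-0.3,-0.06,-0.4492,-0.0667,0.0444],[-0.3,-0.06,-0.4492,-0.0667,0.0789],[-0.3,-0.06,-0.4492,-0.0667,0.0789],[-0.3,-0.06,-0.4492,-0.0667,0.0789],[-0.3,-0.06,-0.4492,-0.0667,0.0789],[-0.3,-0.06,-0.4492,-0.0667,0.0789],[-0.3,-0.06,-0.4492,-0.05,0.0789],[-0.3,-0.06,-0.4492,-0.0333,0.0789],[-0.3,-0.06,-0.4492,-0.0333,0.0789]])

```text
t: 4.7
position: [0.5108, -0.3807, 0.1037]
tool_rot: [[-0.991, 0.131, -0.004], [0.131, 0.991, 0.005], [0.005, 0.004, -1.0]]
force: [0.2, 0.2, -0.8]
gripper_width: 0.039
gripper_force: 31.1
```

```bash
python3 -c "
from h import *
go(.5136,-.3835,.081,172.45)"
```

```text
t 4.7 pos [ 0.5108 -0.3807  0.1037] yaw 172.46 F [ 0.16  0.25 -0.81] w 0.039 tiltz [-0.004  0.005 -1.   ]
shift [-0.0033 -0.0025  0.0227] turn 0.01
```

In the tool's units: -0.04 m / 0.6 = -0.0667, 0.0225 m / 0.6 = 0.0375.

>>> servo_tool(targets=[[-0.3,-0.005,-0.0033,0.02,0],[-0.3,-0.005,-0.0033,0.0333,0],[-0.3,-0.005,-0.0033,0.0375,0],[-0.3,-0.005,-0.0033,0.0375,0],[-0.3,-0.005,-0.0033,0.0375,0],[0.4,-0.005,-0.0033,0.0375,0],[0.4,-0.005,-0.0033,0.0375,0],[0.4,-0.005,-0.0033,0.0375,0],[0.5,-0.005,-0.0033,-0.0167,0],[0.5,-0.005,-0.0033,-0.0667,0]])

```text
t: 5.7
position: [0.5147, -0.3854, 0.1459]
tool_rot: [[-0.991, 0.132, -0.001], [0.132, 0.991, 0.002], [0.002, 0.001, -1.0]]
force: [1.0, -0.5, 0.2]
gripper_width: 0.0638
gripper_force: 0.0
```

```bash
python3 -c "
from h import *
go(.458,-.037,.13,184.9)"
```

```text
t 5.7 pos [ 0.5147 -0.3854  0.1459] yaw 172.42 F [ 1.   -0.48  0.23] w 0.0638 tiltz [-0.001  0.002 -1.   ]
shift [0.1022 0.3378 0.0165] turn -12.48
```

In the tool's units: 0.337 m / 0.6 = 0.5617, 0.103 m / 0.6 = 0.1717, -12.5 degrees / 180 = -0.0694.

>>> servo_tool(targets=[[0.5,0.1717,0.5617,0,-0.0444],[0.5,0.1717,0.5617,0,-0.0694],[0.5,0.1717,0.5617,0,-0.0694],[0.5,0.1717,0.5617,0,-0.0694],[0.5,0.1717,0.5617,0,-0.0694],[0.5,0.1717,0.5617,0,-0.0694],[0.5,0.1717,0.5617,0.0267,-0.0694],[0.5,0.1717,0.5617,0.0267,-0.0694],[0.5,0.1717,0.5617,0.0267,-0.0694],[0.5,0.1717,0.5617,0.0267,-0.0694]])

```text
t: 6.7
position: [0.4584, -0.0388, 0.1304]
tool_rot: [[-0.996, -0.086, 0.002], [-0.086, 0.996, -0.001], [-0.002, -0.001, -1.0]]
force: [0.1, -0.7, 1.0]
gripper_width: 0.064
gripper_force: 0.0
```

```bash
python3 -c "
from h import *
go(.458,-.037,.0885,184.9)"
```

```text
t 6.7 pos [ 0.4584 -0.0388  0.1304] yaw -175.07 F [ 0.05 -0.68  1.03] w 0.064 tiltz [ 0.002 -0.001 -1.   ]
shift [0.0004 0.0019 0.0419] turn 0.03
```

>>> servo_tool(targets=[[0.5,0,0.0033,0.0417,0],[0.5,0,0.0033,0.0633,0],[0.5,0,0.0033,0.07,0],[0.5,0,0.0033,0.07,0],[-0.3,0,0.0033,0.07,0],[-0.3,0,0.0033,0.07,0],[-0.3,0,0.0033,0.07,0],[-0.3,0,0.0033,0.07,0],[-0.3,0,0.0033,0.0333,0],[-0.3,0,0.0033,0.0033,0]], squeeze=30)

```text
t: 7.7
position: [0.4569, -0.0358, 0.1283]
tool_rot: [[-0.996, -0.086, -0.001], [-0.086, 0.996, 0.001], [0.001, 0.001, -1.0]]
force: [-0.1, -0.6, 0.4]
gripper_width: 0.0388
gripper_force: 30.6
```

```bash
python3 -c "
from h import *
go(.448,-.375,.115,172.45)"
```

```text
t 7.7 pos [ 0.4569 -0.0358  0.1283] yaw -175.07 F [-0.06 -0.65  0.41] w 0.0388 tiltz [-0.001  0.001 -1.   ]
shift [ 0.038  -0.3372  0.0131] turn 12.48
```

In the tool's units: -0.338 m / 0.6 = -0.5633, 0.038 m / 0.6 = 0.0633, 12.5 degrees / 180 = 0.0694.

>>> servo_tool(targets=[[-0.3,0.0633,-0.5633,0,0.0444],[-0.3,0.0633,-0.5633,0,0.0694],[-0.3,0.0633,-0.5633,0,0.0694],[-0.3,0.0633,-0.5633,0,0.0694],[-0.3,0.0633,-0.5633,0,0.0694],[-0.3,0.0633,-0.5633,0,0.0694],[-0.3,0.0633,-0.5633,0,0.0694],[-0.3,0.0633,-0.5633,0.0217,0.0694],[-0.3,0.0633,-0.5633,0.0333,0.0694],[-0.3,0.0633,-0.5633,0.0333,0.0694]])

```text
t: 8.7
position: [0.4473, -0.3739, 0.1061]
tool_rot: [[-0.991, 0.132, -0.003], [0.131, 0.991, 0.004], [0.004, 0.004, -1.0]]
force: [0.3, 0.4, 0.2]
gripper_width: 0.0385
gripper_force: 30.6
```

```bash
python3 -c "
from h import *
go(.448,-.375,.0825,172.45)"
```

```text
t 8.7 pos [ 0.4473 -0.3739  0.1061] yaw 172.44 F [0.34 0.36 0.25] w 0.0385 tiltz [-0.003  0.004 -1.   ]
shift [-0.0009 -0.0011  0.0236] turn -0.01
```

>>> servo_tool(targets=[[-0.3,-0.0017,-0.0017,0.02,0],[-0.3,-0.0017,-0.0017,0.0333,0],[-0.3,-0.0017,-0.0017,0.0392,0],[-0.3,-0.0017,-0.0017,0.0392,0],[-0.3,-0.0017,-0.0017,0.0392,0],[0.4,-0.0017,-0.0017,0.0392,0],[0.4,-0.0017,-0.0017,0.0392,0],[0.4,-0.0017,-0.0017,0.0392,0],[0.5,-0.0017,-0.0017,-0.0167,0],[0.5,-0.0017,-0.0017,-0.0667,0]])

```text
t: 9.7
position: [0.4489, -0.3769, 0.1481]
tool_rot: [[-0.991, 0.132, -0.001], [0.132, 0.991, 0.001], [0.001, 0.001, -1.0]]
force: [-0.2, -0.8, -0.6]
gripper_width: 0.0641
gripper_force: 0.0
```

```bash
python3 -c "
from h import *
im,c=snap('side')
im=im.astype(int);g=im.max(2); m=(g<75); z=np.zeros_like(m); z[190:310,185:240]=m[190:310,185:240]
show(rects(c,z,.022))
go(.453,.038,.13,177)"
```

```text
[210. 205.] [459.4 117.4] [54.3 44.4] 13.8
t 9.75 pos [ 0.4511 -0.3791  0.1538] yaw 172.42 F [ 0.72 -1.75  2.87] w 0.0644 tiltz [ 0.006 -0.006 -1.   ]
shift [0.0533 0.4138 0.0212] turn -4.58
```

```bash
python3 -c "
from h import *
im,c=snap('side');cv2.imwrite('pics/c2.png',cv2.resize(im[150:420,130:350,::-1],None,fx=2,fy=2,interpolation=2))"
```

```text
(no output)
```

View pics/c2.png

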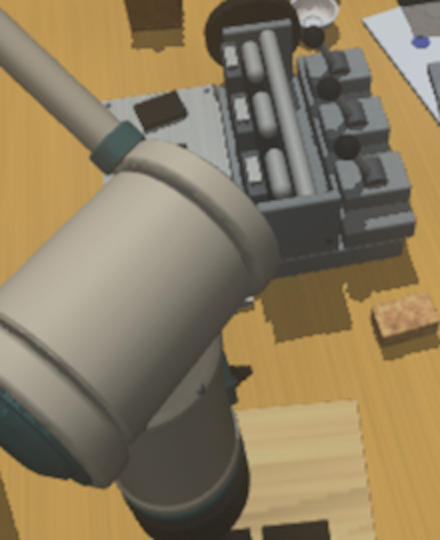

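The arm merely hides C in the side view; D is in place, and two panels sit on the board. Next: above C and check.

In the tool's units: 0.413 m / 0.6 = 0.6883, 0.053 m / 0.6 = 0.0883, -4.6 degrees / 180 = -0.0256.

>>> servo_tool(targets=[[0.5,0.0883,0.6883,0,-0.0256],[0.5,0.0883,0.6883,0,-0.0256],[0.5,0.0883,0.6883,0,-0.0256],[0.5,0.0883,0.6883,0,-0.0256],[0.5,0.0883,0.6883,0,-0.0256],[0.5,0.0883,0.6883,0,-0.0256],[0.5,0.0883,0.6883,0,-0.0256],[0.5,0.0883,0.6883,0.03,-0.0256],[0.5,0.0883,0.6883,0.03,-0.0256],[0.5,0.0883,0.6883,0.03,-0.0256]])

```text
t: 10.8
position: [0.4499, 0.0415, 0.129]
tool_rot: [[-0.999, 0.048, -0.002], [0.048, 0.999, 0.001], [0.002, 0.001, -1.0]]
force: [0.2, -1.0, -0.2]
gripper_width: 0.0643
gripper_force: 0.0
```

```bash
python3 -c "
from h import *
im,c=snap('wrist','w2')
im=im.astype(int);g=im.max(2);m=g<60
show(rects(c,m,.022,300))
go(.453,.038,.0885,177)"
```

```text
[278. 233.] [450.1  40.9] [39.  56.1] 87.1
[296. 337.] [508.4  40.6] [422.3 179.1] 87.1
t 10.85 pos [0.4506 0.0402 0.1294] yaw 177.2 F [ 0.8  -0.23  0.15] w 0.0642 tiltz [-0.001 -0.    -1.   ]
shift [-0.0025 -0.002   0.0409] turn 0.2
```

In the tool's units: 0.041 m / 0.6 = 0.0683, 0.002 m / 0.6 = 0.0033.

>>> servo_tool(targets=[[0.5,0,0,0.0417,0],[0.5,0,0,0.0617,0],[0.5,0,0,0.0683,0],[0.5,0,0,0.0683,0],[-0.3,0,0,0.0683,0],[-0.3,0,0,0.0683,0],[-0.3,0,0,0.0683,0],[-0.3,0,0,0.0683,0],[-0.3,0,0,0.0333,0],[-0.3,0,0,0.0033,0]], squeeze=30)

```text
t: 11.85
position: [0.4509, 0.0393, 0.1283]
tool_rot: [[-0.999, 0.052, -0.001], [0.052, 0.999, 0.0], [0.001, 0.0, -1.0]]
force: [0.1, -0.4, -0.0]
gripper_width: 0.0384
gripper_force: 30.5
```

```bash
python3 -c "
from h import *
go(.5233,-.310,.11,172.45)"
```

```text
t 11.85 pos [0.4509 0.0393 0.1283] yaw 177.02 F [ 0.13 -0.39 -0.02] w 0.0384 tiltz [-0.001  0.    -1.   ]
shift [-0.0905 -0.3451  0.0181] turn 4.57
```

In the tool's units: -0.345 m / 0.6 = -0.575, -0.04 m / 0.6 = -0.0667, 4.5 degrees / 180 = 0.025.

>>> servo_tool(targets=[[-0.3,0,-0.0833,0,0.025],[-0.3,0,-0.1667,0,0.025],[-0.3,0,-0.25,0,0.025],[-0.3,0,-0.3333,0,0.025],[-0.3,-0.0667,-0.3833,0,0.025],[-0.3,-0.1333,-0.4333,0,0.025],[-0.3,-0.15,-0.5083,0,0.025],[-0.3,-0.15,-0.575,0.0167,0.025],[-0.3,-0.15,-0.575,0.0333,0.025],[-0.3,-0.15,-0.575,0.0333,0.025]])

```text
t: 12.85
position: [0.5219, -0.3098, 0.106]
tool_rot: [[-0.991, 0.132, -0.003], [0.132, 0.991, 0.003], [0.004, 0.003, -1.0]]
force: [-1.1, 0.8, -0.7]
gripper_width: 0.0386
gripper_force: 30.6
```

```bash
python3 -c "
from h import *
go(.5233,-.310,.0825,172.45)"
```

```text
t 12.85 pos [ 0.5219 -0.3098  0.106 ] yaw 172.41 F [-1.1   0.82 -0.74] w 0.0386 tiltz [-0.003  0.003 -1.   ]
shift [-0.0015 -0.0001  0.0235] turn -0.04
```

In the tool's units: -0.05 m / 0.6 = -0.0833, 0.0235 m / 0.6 = 0.0392.

>>> servo_tool(targets=[[-0.3,-0.0017,0,0.02,0],[-0.3,-0.0017,0,0.0333,0],[-0.3,-0.0017,0,0.0392,0],[-0.3,-0.0017,0,0.0392,0],[-0.3,-0.0017,0,0.0392,0],[0.4,-0.0017,0,0.0392,0],[0.4,-0.0017,0,0.0392,0],[0.4,-0.0017,0,0.0392,0],[0.5,-0.0017,0,-0.0167,0],[0.5,-0.0017,0,-0.0833,0]])

```text
t: 13.85
position: [0.5231, -0.3094, 0.157]
tool_rot: [[-0.991, 0.13, -0.004], [0.13, 0.991, 0.003], [0.004, 0.003, -1.0]]
force: [0.4, -1.0, -0.2]
gripper_width: 0.064
gripper_force: 0.0
```

```bash
python3 -c "
from h import *
go(.456,.120,.15,193.8)"
```

```text
t 13.85 pos [ 0.5231 -0.3094  0.157 ] yaw 172.52 F [ 0.35 -0.95 -0.21] w 0.064 tiltz [-0.004  0.003 -1.   ]
shift [0.1224 0.417  0.0085] turn -21.28
```

In the tool's units: 0.417 m / 0.6 = 0.695, 0.122 m / 0.6 = 0.2033, -21.3 degrees / 180 = -0.1183.

>>> servo_tool(targets=[[0.5,0.0667,0.05,0,-0.0389],[0.5,0.1333,0.1,0,-0.0778],[0.5,0.2033,0.695,0,-0.1183],[0.5,0.2033,0.695,0,-0.1183],[0.5,0.2033,0.695,0,-0.1183],[0.5,0.2033,0.695,0,-0.1183],[0.5,0.2033,0.695,0,-0.1183],[0.5,0.2033,0.695,0,-0.1183],[0.5,0.2033,0.695,0,-0.1183],[0.5,0.2033,0.695,0.0133,-0.1183]])

```text
t: 14.85
position: [0.458, 0.1236, 0.151]
tool_rot: [[-0.97, -0.244, 0.004], [-0.244, 0.97, 0.002], [-0.004, 0.001, -1.0]]
force: [0.5, -0.9, -0.6]
gripper_width: 0.064
gripper_force: 0.0
```

In the tool's units: 0.02 m / 0.6 = 0.0333.

>>> servo_tool(targets=[[0.5,0,0,0.0333,0],[0.5,0,0,0.0333,0],[0.5,0,0,0.0333,0]])

```text
t: 15.15
position: [0.4573, 0.1186, 0.1298]
tool_rot: [[-0.971, -0.238, -0.001], [-0.238, 0.971, -0.0], [0.001, -0.0, -1.0]]
force: [0.6, -1.2, -0.3]
gripper_width: 0.0639
gripper_force: 0.0
```

```bash
python3 -c "
from h import *
im,c=snap('wrist','w3')
im=im.astype(int);g=im.max(2);m=g<60
show(rects(c,m,.022,300))
go(.456,.120,.0885,193.8)"
```

```text
[278. 342.] [533.3 139.1] [141.3 424.9] 13.7
[284. 230.] [454.7 121.6] [56.6 39.2] 13.8
t 15.2 pos [0.4577 0.1185 0.1302] yaw -166.23 F [ 0.02 -0.2   0.25] w 0.064 tiltz [ 0. -0. -1.]
shift [0.0013 0.0019 0.0417] turn -0.03
```

In the tool's units: 0.0415 m / 0.6 = 0.0692, 0.02 m / 0.6 = 0.0333.

>>> servo_tool(targets=[[0.5,0.0033,0.0033,0.0417,0],[0.5,0.0033,0.0033,0.0633,0],[0.5,0.0033,0.0033,0.0692,0],[0.5,0.0033,0.0033,0.0692,0],[-0.3,0.0033,0.0033,0.0692,0],[-0.3,0.0033,0.0033,0.0692,0],[-0.3,0.0033,0.0033,0.0692,0],[-0.3,0.0033,0.0033,0.0692,0],[-0.3,0.0033,0.0033,0.0333,0],[-0.3,0.0033,0.0033,0,0]], squeeze=30)

```text
t: 16.2
position: [0.4547, 0.1207, 0.1304]
tool_rot: [[-0.971, -0.239, -0.001], [-0.239, 0.971, 0.0], [0.001, 0.0, -1.0]]
force: [1.4, -0.6, -0.1]
gripper_width: 0.0385
gripper_force: 30.6
```

```bash
python3 -c "
from h import *
go(.458,-.3014,.11,172.45)"
```

```text
t 16.2 pos [0.4547 0.1207 0.1304] yaw -166.18 F [ 1.44 -0.59 -0.13] w 0.0385 tiltz [-0.001  0.    -1.   ]
shift [ 0.0976 -0.4106  0.0203] turn 21.37
```

In the tool's units: -0.41 m / 0.6 = -0.6833, 0.097 m / 0.6 = 0.1617, 21.4 degrees / 180 = 0.1189.

>>> servo_tool(targets=[[-0.3,0.1617,-0.6833,0,0.0444],[-0.3,0.1617,-0.6833,0,0.0889],[-0.3,0.1617,-0.6833,0,0.1189],[-0.3,0.1617,-0.6833,0,0.1189],[-0.3,0.1617,-0.6833,0,0.1189],[-0.3,0.1617,-0.6833,0,0.1189],[-0.3,0.1617,-0.6833,0,0.1189],[-0.3,0.1617,-0.6833,0,0.1189],[-0.3,0.1617,-0.6833,0,0.1189],[-0.3,0.1617,-0.6833,0.0167,0.1189]])

```text
t: 17.2
position: [0.4601, -0.3051, 0.121]
tool_rot: [[-0.991, 0.136, 0.004], [0.136, 0.991, -0.004], [-0.005, -0.004, -1.0]]
force: [-0.3, -0.4, 0.2]
gripper_width: 0.0387
gripper_force: 30.6
```

In the tool's units: 0.01 m / 0.6 = 0.0167.

>>> servo_tool(targets=[[-0.3,0,0,0.0167,0],[-0.3,0,0,0.0167,0],[-0.3,0,0,0.0167,0]])

```text
t: 17.5
position: [0.4584, -0.2988, 0.1093]
tool_rot: [[-0.991, 0.13, -0.002], [0.13, 0.991, 0.002], [0.002, 0.002, -1.0]]
force: [0.1, -0.2, -1.0]
gripper_width: 0.0385
gripper_force: 30.6
```

```bash
python3 -c "
from h import *
go(.458,-.3014,.0825,172.45)"
```

```text
t 17.5 pos [ 0.4584 -0.2988  0.1093] yaw 172.52 F [ 0.13 -0.19 -1.01] w 0.0385 tiltz [-0.002  0.002 -1.   ]
shift [ 0.     -0.0027  0.0268] turn 0.07
```

In the tool's units: -0.05 m / 0.6 = -0.0833, -0.002 m / 0.6 = -0.0033.

>>> servo_tool(targets=[[-0.3,0,-0.0033,0.025,0],[-0.3,0,-0.0033,0.0383,0],[-0.3,0,-0.0033,0.0442,0],[-0.3,0,-0.0033,0.0442,0],[-0.3,0,-0.0033,0.0442,0],[0.4,0,-0.0033,0.0442,0],[0.4,0,-0.0033,0.0442,0],[0.4,0,-0.0033,0.0442,0],[0.5,0,-0.0033,-0.0167,0],[0.5,0,-0.0033,-0.0833,0]])

```text
t: 18.5
position: [0.4577, -0.302, 0.1594]
tool_rot: [[-0.991, 0.132, -0.003], [0.132, 0.991, 0.003], [0.004, 0.002, -1.0]]
force: [1.0, -0.3, -0.8]
gripper_width: 0.064
gripper_force: 0.0
```

```bash
python3 -c "
from h import *
go(.53,-.26,.35,180)"
```

```text
t 18.5 pos [ 0.4577 -0.302   0.1594] yaw 172.41 F [ 0.97 -0.27 -0.81] w 0.064 tiltz [-0.003  0.003 -1.   ]
shift [-0.0655  0.0516 -0.1907] turn -7.59
```

In the tool's units: -0.19 m / 0.6 = -0.3167, -0.15 m / 0.6 = -0.25, -7.6 degrees / 180 = -0.0422.

>>> servo_tool(targets=[[0.5,0,0,-0.0833,0],[0.5,-0.1083,0.0867,-0.1667,-0.0422],[0.5,-0.1083,0.0867,-0.25,-0.0422],[0.5,-0.1083,0.0867,-0.3167,-0.0422],[0.5,-0.1083,0.0867,-0.3167,-0.0422],[0.5,-0.1083,0.0867,-0.3167,-0.0422],[0.5,-0.1083,0.0867,-0.3167,-0.0422],[0.5,-0.1083,0.0867,-0.3167,-0.0422]])

```text
t: 19.3
position: [0.5289, -0.2594, 0.348]
tool_rot: [[-1.0, -0.0, -0.003], [-0.0, 1.0, 0.002], [0.003, 0.002, -1.0]]
force: [0.2, -0.7, -0.1]
gripper_width: 0.064
gripper_force: 0.0
```

```bash
cat > brd.py <<'E'
from h import *
import sys
im,c=snap('wrist',sys.argv[1]); sc,c2=snap('scene','s'+sys.argv[1])
h=im.copy();g=im.astype(int).max(2);m=g<60
th=np.radians(-7.55);R=np.array([[np.cos(th),-np.sin(th)],[np.sin(th),np.cos(th)]])
for p,r in rects(c,m,.015,300,8000): print(p,'board frame',(R.T@(np.array(r[0])-[490.7,-343.1])).round(1),np.round(r[1]),round(r[2],1))
o=np.zeros((420,800,3),np.uint8);o[:300,:400]=cv2.resize(im,(400,300));o[:,400:]=cv2.resize(sc[150:300,310:453],(400,420),interpolation=2)
cv2.imwrite('pics/o'+sys.argv[1]+'.png',o[:,:,::-1])
E
python3 brd.py w4
```

```text
[186. 189.] board frame [ 63.1 -32.7] [39. 55.] 82.4
[240. 170.] board frame [27.8 37.2] [38. 53.] 82.7
[243. 121.] board frame [-36.3  35.7] [38. 52.] 82.3
[186. 112.] board frame [-37.7 -38.2] [39. 53.] 82.4
```

View pics/ow4.png

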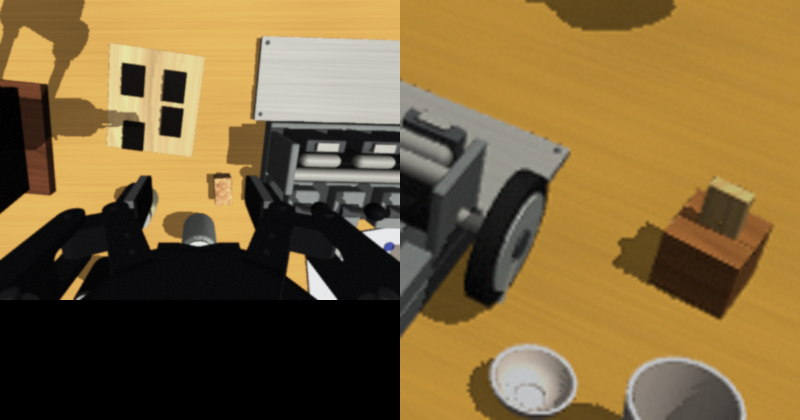

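All four panels are flat on the board (one knocked to board x≈63, still wholly on it). Now zoom on the wheel in the scene picture.

```bash
python3 -c "
from h import *
im=cv2.imread('pics/sw4.png');a=im[205:265,325:370];a=cv2.resize(a,None,fx=9,fy=9,interpolation=2);a=np.clip(a.astype(float)*1.3,0,255).astype(np.uint8)
cv2.imwrite('pics/wh.png',a)
c=env.camera_model('scene')
def W(x,y,z,th=np.radians(-1.65),o=(.5799,-.0009)): return np.array([o[0]+np.cos(th)*x-np.sin(th)*y,o[1]+np.sin(th)*x+np.cos(th)*y,z])
for a in range(0,360,45):
  t=np.radians(a); print(a,((proj(c,W(.06*np.sin(t),.185,.07+.06*np.cos(t)))-[325,205])*9).round())
"
```

```text
0 [259. 113.]
45 [175. 263.]
90 [123. 421.]
135 [136. 487.]
180 [199. 430.]
225 [275. 291.]
270 [324. 145.]
315 [320.  68.]
```

View pics/wh.png

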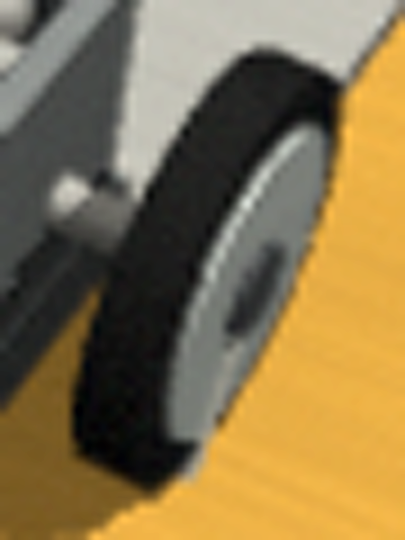

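The zoom shows the grey wheel face with a light stripe running down to about (190,465), i.e. the mark near the bottom (~170°, slightly far side). Go above the wheel.

```bash
cat >> h.py <<'E'
def W(x,y,z,th=np.radians(-1.65),o=(.5799,-.0009)): return np.array([o[0]+np.cos(th)*x-np.sin(th)*y,o[1]+np.sin(th)*x+np.cos(th)*y,z])
E
python3 -c "
from h import *
go(*W(.03,.175,.26),178.35)"
```

```text
t 19.4 pos [ 0.529  -0.2596  0.348 ] yaw 179.99 F [-0.43 -0.29 -0.12] w 0.0642 tiltz [-0.003  0.002 -1.   ]
shift [-0.0862  0.4326  0.0886] turn 1.64
```

In the tool's units: 0.432 m / 0.6 = 0.72, 0.088 m / 0.6 = 0.1467, 1.6 degrees / 180 = 0.0089.

>>> servo_tool(targets=[[0.2,-0.1433,0.72,0,0.0089],[0.2,-0.1433,0.72,0,0.0089],[0.2,-0.1433,0.72,0,0.0089],[0.2,-0.1433,0.72,0,0.0089],[0.2,-0.1433,0.72,0,0.0089],[0.2,-0.1433,0.72,0,0.0089],[0.2,-0.1433,0.72,0,0.0089],[0.2,-0.1433,0.72,0,0.0089],[0.2,-0.1433,0.72,0.0667,0.0089],[0.2,-0.1433,0.72,0.1467,0.0089]])

```text
t: 20.4
position: [0.6174, 0.1766, 0.2657]
tool_rot: [[-1.0, 0.024, 0.007], [0.024, 1.0, 0.003], [-0.007, 0.004, -1.0]]
force: [0.4, -0.5, -0.3]
gripper_width: 0.0512
gripper_force: 0.0
```

>>> servo_tool(targets=[[-0.2,0,0,0,0],[-0.2,0,0,0,0],[-0.2,0,0,0,0],[-0.2,0,0,0,0]])

```text
t: 20.8
position: [0.617, 0.1713, 0.2679]
tool_rot: [[-1.0, 0.029, 0.005], [0.029, 1.0, 0.001], [-0.005, 0.001, -1.0]]
force: [0.1, -1.1, 0.6]
gripper_width: 0.0338
gripper_force: 0.0
```

```bash
python3 -c "
from h import *
go(*W(.033,.175,.26),178.35)
im,c=snap('wrist','w5')
# predicted wheel outline at z .13 top edge, both faces
for y in (.165,.185):
  for x,z in ((-.06,.07),(-.042,.112),(0,.13)): print(y,x,proj(c,W(x,y,z)).round())
"
```

```text
t 20.8 pos [0.617  0.1713 0.2679] yaw 178.34 F [ 0.07 -1.09  0.63] w 0.0338 tiltz [ 0.005  0.001 -1.   ]
shift [-0.0009  0.0018  0.0079] turn -0.01
0.165 -0.06 [268.  91.]
0.165 -0.042 [267. 112.]
0.165 0 [266. 175.]
0.185 -0.06 [292.  91.]
0.185 -0.042 [295. 112.]
0.185 0 [295. 175.]
```

View pics/w5.png

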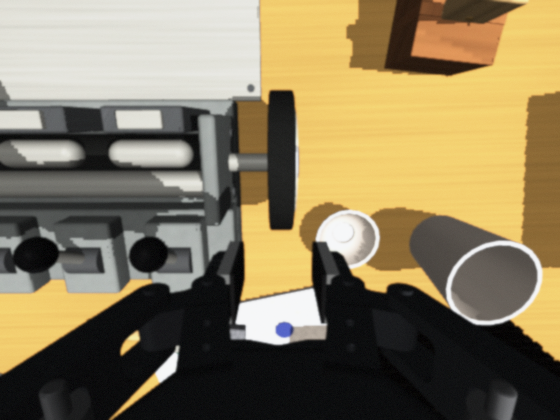

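Wheel seen edge-on at columns 268–298, rows 90–228; about 1 mm left of prediction. Descend and pinch at +42° past the top.

In the tool's units: 0.108 m / 0.6 = 0.18, 0.095 m / 0.6 = 0.1583.

>>> servo_tool(targets=[[-0.2,0,0.005,0.0667,0],[-0.2,0,0.005,0.1167,0],[-0.2,0,0.005,0.1583,0],[-0.2,0,0.005,0.18,0],[-0.2,0,0.005,0.18,0],[-0.2,0,0.005,0.18,0],[-0.8,0,0.005,0.18,0],[-0.8,0,0.005,0.18,0],[-0.8,0,0.005,0.18,0],[-0.8,0,0.005,0.18,0]], squeeze=25)

```text
t: 21.85
position: [0.6169, 0.1742, 0.1591]
tool_rot: [[-1.0, 0.027, 0.004], [0.027, 1.0, -0.001], [-0.004, -0.001, -1.0]]
force: [0.3, -4.6, 5.8]
gripper_width: 0.02
gripper_force: 27.9
```

```bash
python3 -c "
from h import *
s,_=st()
p=s['position']
for f in (35,28,21,14,7,0,-7,-14,-21,-28,-35,-42):
  t=np.radians(f);q=W(.048*np.sin(t),.176,.07+.048*np.cos(t)+.054); print(f,(s['tool_rot'].T@(q-p)).round(4))
"
```

```text
t 21.85 pos [0.6169 0.1742 0.1591] yaw 178.45 F [ 0.28 -4.57  5.76] w 0.02 tiltz [ 0.004 -0.001 -1.   ]
35 [ 0.0044 -0.0001 -0.0043]
28 [ 0.0094 -0.0001 -0.0074]
21 [ 0.0147 -0.     -0.0098]
14 [ 0.0203 -0.     -0.0116]
7 [ 0.026  -0.     -0.0127]
0 [ 0.0319 -0.     -0.0131]
-7 [ 0.0377 -0.     -0.0127]
-14 [ 0.0435 -0.     -0.0117]
-21 [ 0.0491  0.     -0.01  ]
-28 [ 0.0544  0.     -0.0075]
-35 [ 0.0594  0.     -0.0045]
-42 [ 0.064   0.     -0.0009]
```

>>> servo_tool(targets=[[-0.8,0.0073,0,-0.0072,0],[-0.8,0.0157,0,-0.0123,0],[-0.8,0.0245,0,-0.0163,0],[-0.8,0.0338,0,-0.0193,0],[-0.8,0.0433,0,-0.0212,0],[-0.8,0.0533,0,-0.0218,0],[-0.8,0.0725,0,-0.0195,0],[-0.8,0.0907,0,-0.0125,0],[-0.8,0.1067,0,-0.0017,0],[-0.8,0.1067,0,-0.0017,0]])

```text
t: 22.85
position: [0.5535, 0.1759, 0.1596]
tool_rot: [[-1.0, 0.027, 0.007], [0.027, 1.0, -0.001], [-0.007, -0.001, -1.0]]
force: [2.0, -5.6, 1.4]
gripper_width: 0.0199
gripper_force: 27.4
```

In the tool's units: -0.07 m / 0.6 = -0.1167, -0.04 m / 0.6 = -0.0667.

>>> servo_tool(targets=[[-0.8,0,0,0,0],[-0.2,0,0,0,0],[-0.2,0,0,0,0],[-0.2,0,0,0,0],[-0.2,0,0,-0.0667,0],[-0.2,0,0,-0.1167,0],[-0.2,0,0,-0.1167,0],[-0.2,0,0,-0.1167,0]])

```text
t: 23.65
position: [0.5516, 0.1772, 0.2285]
tool_rot: [[-1.0, 0.027, 0.001], [0.027, 1.0, 0.001], [-0.001, 0.001, -1.0]]
force: [0.4, 0.2, -0.5]
gripper_width: 0.0344
gripper_force: 0.0
```

```bash
cat > whl.py <<'E'
from h import *
import sys
c=env.camera_model('scene');im,_=snap('scene')
g=im.astype(int)
a=im[200:265,320:375];a=cv2.resize(a,None,fx=9,fy=9,interpolation=2)
cv2.imwrite('pics/'+sys.argv[1]+'.png',a[:,:,::-1])
for d in range(0,360,15):
    t=np.radians(d); v=[g[tuple(proj(c,W(r*np.sin(t),.186,.07+r*np.cos(t))).round().astype(int)[::-1])].min() for r in (.02,.03,.04,.05)]
    print(d,v,((proj(c,W(.06*np.sin(t),.186,.07+.06*np.cos(t)))-[320,200])*9).round())
E
python3 whl.py wh2; python3 -c "
from h import *
go(*W(.032,.176,.23),178.35)"
```

```text
0 [np.int64(93), np.int64(166), np.int64(97), np.int64(21)] [307. 160.]
15 [np.int64(92), np.int64(140), np.int64(88), np.int64(17)] [279. 202.]
30 [np.int64(93), np.int64(128), np.int64(89), np.int64(21)] [251. 253.]
45 [np.int64(93), np.int64(139), np.int64(67), np.int64(17)] [224. 309.]
60 [np.int64(91), np.int64(113), np.int64(43), np.int64(15)] [200. 367.]
75 [np.int64(91), np.int64(105), np.int64(48), np.int64(15)] [183. 421.]
90 [np.int64(93), np.int64(95), np.int64(42), np.int64(11)] [172. 468.]
105 [np.int64(130), np.int64(130), np.int64(95), np.int64(51)] [169. 503.]
120 [np.int64(130), np.int64(137), np.int64(98), np.int64(7)] [173. 525.]
135 [np.int64(141), np.int64(95), np.int64(82), np.int64(13)] [184. 533.]
150 [np.int64(100), np.int64(101), np.int64(92), np.int64(11)] [201. 527.]
165 [np.int64(93), np.int64(92), np.int64(92), np.int64(80)] [223. 507.]
180 [np.int64(69), np.int64(91), np.int64(92), np.int64(90)] [247. 476.]
195 [np.int64(30), np.int64(69), np.int64(92), np.int64(90)] [273. 436.]
210 [np.int64(35), np.int64(38), np.int64(48), np.int64(91)] [299. 389.]
225 [np.int64(45), np.int64(35), np.int64(42), np.int64(64)] [323. 338.]
240 [np.int64(54), np.int64(40), np.int64(62), np.int64(94)] [344. 286.]
255 [np.int64(60), np.int64(82), np.int64(94), np.int64(88)] [361. 236.]
270 [np.int64(87), np.int64(92), np.int64(96), np.int64(87)] [373. 191.]
285 [np.int64(91), np.int64(93), np.int64(93), np.int64(88)] [378. 155.]
300 [np.int64(93), np.int64(94), np.int64(93), np.int64(28)] [377. 128.]
315 [np.int64(93), np.int64(93), np.int64(93), np.int64(11)] [368. 115.]
330 [np.int64(93), np.int64(92), np.int64(134), np.int64(13)] [353. 115.]
345 [np.int64(92), np.int64(109), np.int64(109), np.int64(12)] [333. 130.]
t 23.7 pos [0.551  0.177  0.2274] yaw 178.44 F [-0.42 -0.08 -0.23] w 0.0346 tiltz [-0.001  0.    -1.   ]
shift [-0.066  -0.0011 -0.0027] turn 0.09
```

View pics/wh2.png

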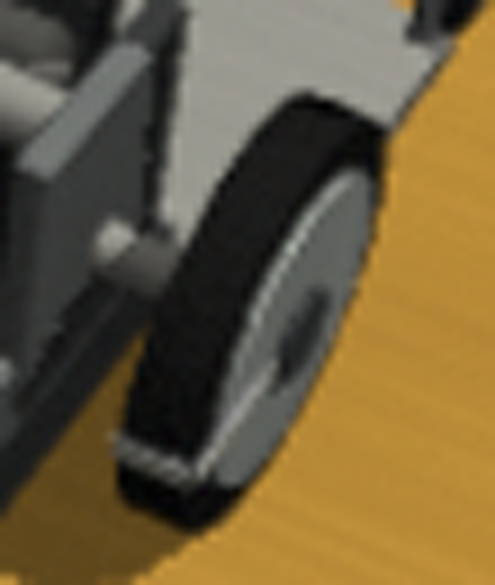

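Mark now about 92° (rim edge at (190,478)); second stroke from +46° to −46°.

>>> servo_tool(targets=[[-0.2,-0.0667,-0.0017,0,0],[-0.2,-0.1142,-0.0017,0,0],[-0.2,-0.1142,-0.0017,0.0333,0],[-0.2,-0.1142,-0.0017,0.075,0],[-0.2,-0.1142,-0.0017,0.1083,0],[-0.2,-0.1142,-0.0017,0.1167,0],[-0.2,-0.1142,-0.0017,0.1167,0],[-0.8,-0.1142,-0.0017,0.1167,0],[-0.8,-0.1142,-0.0017,0.1167,0],[-0.8,-0.1142,-0.0017,0.1167,0]])

```text
t: 24.7
position: [0.6201, 0.174, 0.158]
tool_rot: [[-1.0, 0.028, 0.0], [0.028, 1.0, 0.0], [-0.0, 0.0, -1.0]]
force: [-0.3, 0.6, -3.0]
gripper_width: 0.0195
gripper_force: 27.6
```

```bash
python3 -c "
from h import *
s,_=st()
p=s['position']
for f in (38,30,20,10,0,-10,-20,-30,-38,-46):
  t=np.radians(f);q=W(.048*np.sin(t),.176,.07+.048*np.cos(t)+.054); print(f,(s['tool_rot'].T@(q-p)).round(4))
"
```

```text
t 24.7 pos [0.6201 0.174  0.158 ] yaw 178.42 F [-0.27  0.62 -2.96] w 0.0195 tiltz [ 0.  0. -1.]
38 [ 0.0056  0.0001 -0.0038]
30 [ 0.0112  0.0001 -0.0076]
20 [ 0.0187  0.0001 -0.0111]
10 [ 0.0268  0.0001 -0.0133]
0 [ 0.0352  0.0001 -0.014 ]
-10 [ 0.0435  0.0001 -0.0133]
-20 [ 0.0516  0.0001 -0.0111]
-30 [ 0.0592  0.0001 -0.0076]
-38 [ 0.0647  0.0001 -0.0038]
-46 [0.0697 0.0001 0.0007]
```

In the tool's units: 0.07 m / 0.6 = 0.1167, 0.0647 m / 0.6 = 0.1078.

>>> servo_tool(targets=[[-0.8,0.0093,0,-0.0063,0],[-0.8,0.0187,0,-0.0127,0],[-0.8,0.0312,0,-0.0185,0],[-0.8,0.0447,0,-0.0222,0],[-0.8,0.0587,0,-0.0233,0],[-0.8,0.0725,0,-0.0222,0],[-0.8,0.086,0,-0.0185,0],[-0.8,0.0987,0,-0.0127,0],[-0.8,0.1078,0,-0.0063,0],[-0.8,0.1167,0,0.0012,0]])

```text
t: 25.7
position: [0.5516, 0.1758, 0.1609]
tool_rot: [[-1.0, 0.027, 0.008], [0.027, 1.0, 0.0], [-0.008, 0.0, -1.0]]
force: [3.6, -2.1, 8.3]
gripper_width: 0.0199
gripper_force: 28.9
```

In the tool's units: -0.11 m / 0.6 = -0.1833, -0.1 m / 0.6 = -0.1667.

>>> servo_tool(targets=[[-0.8,0,0,0,0],[-0.8,0,0,0,0],[-0.2,0,0,0,0],[-0.2,0,0,0,0],[-0.2,0,0,0,0],[-0.2,0,0,-0.0667,0],[-0.2,0,0,-0.1333,0],[-0.2,-0.0833,0,-0.1833,0],[-0.2,-0.1667,0,-0.1833,0],[-0.2,-0.1667,0,-0.1833,0]])

```text
t: 26.7
position: [0.655, 0.1728, 0.2678]
tool_rot: [[-1.0, 0.029, 0.006], [0.029, 1.0, 0.0], [-0.006, 0.001, -1.0]]
force: [-1.1, 0.4, -0.4]
gripper_width: 0.0341
gripper_force: 0.0
```

>>> servo_tool(targets=[[-0.2,0,0,0,0],[-0.2,0,0,0,0]])

```text
t: 26.9
position: [0.6485, 0.1732, 0.2659]
tool_rot: [[-1.0, 0.027, -0.004], [0.027, 1.0, -0.0], [0.004, -0.0, -1.0]]
force: [0.4, -0.8, -0.4]
gripper_width: 0.0341
gripper_force: 0.0
```

```bash
cat > mk.py <<'E'
from h import *
import sys
im,c=snap('wrist',sys.argv[1]); g=im.astype(int).min(2)
a=proj(c,W(-.05,.176,.13));b=proj(c,W(.05,.176,.13));print('top at',proj(c,W(0,.176,.13)).round(1))
for d in range(-40,41,4):
    t=np.radians(d);print(d,[int(g[tuple(proj(c,W(.06*np.sin(t),y,.07+.06*np.cos(t))).round().astype(int)[::-1])]) for y in (.169,.176,.183)],end=' ')
h,w=np.round(proj(c,W(0,.176,.13)))[::-1].astype(int)
cv2.imwrite('pics/'+sys.argv[1]+'z.png',cv2.resize(im[max(0,h-60):h+60,w-60:w+60,::-1],None,fx=4,fy=4,interpolation=2))
E
python3 mk.py w6
```

```text
top at [278.4 130. ]
-40 [30, 29, 26] -36 [32, 30, 30] -32 [30, 29, 26] -28 [29, 31, 28] -24 [32, 33, 30] -20 [33, 34, 32] -16 [32, 31, 32] -12 [33, 35, 35] -8 [32, 34, 33] -4 [35, 31, 34] 0 [34, 33, 35] 4 [35, 34, 34] 8 [31, 32, 33] 12 [233, 232, 232] 16 [246, 246, 246] 20 [50, 52, 53] 24 [29, 29, 32] 28 [25, 31, 29] 32 [26, 26, 27] 36 [26, 27, 26] 40 [22, 26, 24]
```

Mark at +14.5° past the top. One small final stroke.

In the tool's units: 0.094 m / 0.6 = 0.1567, 0.085 m / 0.6 = 0.1417.

>>> servo_tool(targets=[[-0.2,0.0667,0,0,0],[-0.2,0.0967,0,0.05,0],[-0.2,0.0967,0,0.1,0],[-0.2,0.0967,0,0.1417,0],[-0.2,0.0967,0,0.1567,0],[-0.2,0.0967,0,0.1567,0],[-0.2,0.0967,0,0.1567,0],[-0.8,0.0967,0,0.1567,0],[-0.8,0.0967,0,0.1567,0],[-0.8,0.0967,0,0.1567,0]])

```text
t: 27.95
position: [0.5929, 0.1747, 0.175]
tool_rot: [[-1.0, 0.027, 0.003], [0.027, 1.0, 0.0], [-0.003, 0.0, -1.0]]
force: [-0.7, -1.2, 5.7]
gripper_width: 0.019
gripper_force: 26.8
```

In the tool's units: 0.0121 m / 0.6 = 0.0202, 0.003 m / 0.6 = 0.005.

>>> servo_tool(targets=[[-0.8,0,0,0,0],[-0.8,0.005,0,0,0],[-0.8,0.01,0,0,0],[-0.8,0.015,0,0,0],[-0.8,0.0202,0,0,0],[-0.8,0.0202,0,0,0],[-0.8,0.0202,0,0,0],[-0.2,0.0202,0,0,0],[-0.2,0.0202,0,0,0],[-0.2,0.0202,0,0,0]])

```text
t: 28.95
position: [0.579, 0.1752, 0.1726]
tool_rot: [[-1.0, 0.027, -0.003], [0.027, 1.0, 0.0], [0.003, -0.0, -1.0]]
force: [0.1, 0.1, 0.5]
gripper_width: 0.0341
gripper_force: 0.0
```

In the tool's units: -0.095 m / 0.6 = -0.1583, -0.07 m / 0.6 = -0.1167.

>>> servo_tool(targets=[[-0.2,0,0,-0.05,0],[-0.2,0,0,-0.1167,0],[-0.2,-0.0667,0,-0.1583,0],[-0.2,-0.1167,0,-0.1583,0],[-0.2,-0.1167,0,-0.1583,0],[-0.2,-0.1167,0,-0.1583,0],[-0.2,-0.1167,0,-0.1583,0]])

```text
t: 29.65
position: [0.6485, 0.1732, 0.2672]
tool_rot: [[-1.0, 0.027, -0.003], [0.027, 1.0, -0.0], [0.003, -0.0, -1.0]]
force: [0.6, -0.6, -0.1]
gripper_width: 0.0345
gripper_force: 0.0
```

```bash
python3 mk.py w7
```

```text
top at [278.4 129.7]
-40 [27, 29, 25] -36 [31, 30, 27] -32 [27, 31, 30] -28 [31, 30, 30] -24 [32, 32, 30] -20 [33, 34, 32] -16 [32, 32, 34] -12 [31, 33, 32] -8 [34, 31, 34] -4 [32, 34, 34] 0 [35, 32, 36] 4 [243, 244, 244] 8 [246, 246, 245] 12 [32, 35, 34] 16 [31, 33, 34] 20 [30, 31, 29] 24 [28, 29, 30] 28 [29, 26, 27] 32 [26, 27, 30] 36 [23, 25, 25] 40 [21, 24, 22]
```

In the tool's units: 0.095 m / 0.6 = 0.1583, 0.085 m / 0.6 = 0.1417.

>>> servo_tool(targets=[[-0.2,0.0667,0,0,0],[-0.2,0.0967,0,0.05,0],[-0.2,0.0967,0,0.1,0],[-0.2,0.0967,0,0.1417,0],[-0.2,0.0967,0,0.1583,0],[-0.2,0.0967,0,0.1583,0],[-0.2,0.0967,0,0.1583,0],[-0.8,0.0967,0,0.1583,0],[-0.8,0.0967,0,0.1583,0],[-0.8,0.0967,0,0.1583,0]])

```text
t: 30.7
position: [0.593, 0.1747, 0.1749]
tool_rot: [[-1.0, 0.027, 0.003], [0.027, 1.0, 0.0], [-0.003, 0.0, -1.0]]
force: [0.1, -1.2, 4.9]
gripper_width: 0.0196
gripper_force: 26.8
```

In the tool's units: 0.0093 m / 0.6 = 0.0155, 0.003 m / 0.6 = 0.005.

>>> servo_tool(targets=[[-0.8,0,0,0,0],[-0.8,0.005,0,0,0],[-0.8,0.01,0,0,0],[-0.8,0.015,0,0,0],[-0.8,0.0155,0,0,0],[-0.8,0.0155,0,0,0],[-0.8,0.0155,0,0,0],[-0.2,0.0155,0,0,0],[-0.2,0.0155,0,0,0],[-0.2,0.0155,0,0,0]])

```text
t: 31.7
position: [0.5819, 0.1751, 0.1727]
tool_rot: [[-1.0, 0.027, -0.002], [0.027, 1.0, 0.0], [0.002, -0.0, -1.0]]
force: [0.0, -0.3, 0.4]
gripper_width: 0.0344
gripper_force: 0.0
```

In the tool's units: -0.095 m / 0.6 = -0.1583, -0.07 m / 0.6 = -0.1167.

>>> servo_tool(targets=[[-0.2,0,0,-0.05,0],[-0.2,0,0,-0.1167,0],[-0.2,-0.0667,0,-0.1583,0],[-0.2,-0.1117,0,-0.1583,0],[-0.2,-0.1117,0,-0.1583,0],[-0.2,-0.1117,0,-0.1583,0],[-0.2,-0.1117,0,-0.1583,0]])

```text
t: 32.4
position: [0.6482, 0.1733, 0.2672]
tool_rot: [[-1.0, 0.027, -0.003], [0.027, 1.0, -0.0], [0.003, -0.0, -1.0]]
force: [0.4, -0.2, -0.3]
gripper_width: 0.0345
gripper_force: 0.0
```

```bash
python3 mk.py w8;python3 - <<'E'
from h import *
# stand top from wrist view: reddish wood at z=.065, handle top z .111
im,c=snap('wrist');im=im.astype(int)
m=(im[:,:,0]-im[:,:,1]>45)&(im[:,:,0]>100)&(im[:,:,2]<90)&(im[:,:,1]<120);m[200:]=0
print();show(rects(c,m,.065,500))
s,cs=snap('side','s8');s=s.astype(int)
for p in ((204,125),): print(ray(cs,*p,.111))
go(.46,.31,.3,90)
E
```

```text
top at [278.4 130.3]
-40 [27, 27, 28] -36 [29, 28, 29] -32 [28, 32, 29] -28 [32, 31, 30] -24 [33, 32, 28] -20 [30, 32, 34] -16 [34, 33, 31] -12 [32, 34, 32] -8 [36, 32, 32] -4 [146, 149, 148] 0 [246, 246, 246] 4 [81, 79, 79] 8 [32, 33, 34] 12 [32, 34, 32] 16 [32, 34, 31] 20 [29, 29, 28] 24 [30, 28, 29] 28 [28, 27, 28] 32 [25, 25, 28] 36 [23, 25, 26] 40 [26, 21, 25] 
[0.47826424 0.31805885 0.111     ]
t 32.55 pos [0.6486 0.1733 0.268 ] yaw 178.45 F [-0.07 -0.19 -0.2 ] w 0.0341 tiltz [-0.001 -0.    -1.   ]
shift [ 0.1923  0.1315 -0.0318] turn 88.45
```

Mark now at 0° ±2. Next, view the stand with the tool turned to yaw 90.

In the tool's units: 0.176 m / 0.6 = 0.2933, 0.082 m / 0.6 = 0.1367, 83 degrees / 180 = 0.4611.

>>> servo_tool(targets=[[-0.2,0,0,-0.0533,0.0444],[-0.1,0.0833,0.0333,-0.0533,0.0889],[0,0.1667,0.0667,-0.0533,0.1389],[0,0.2333,0.1,-0.0533,0.1833],[0,0.2933,0.1367,-0.0533,0.2278],[0,0.2933,0.1367,-0.0533,0.2778],[0,0.2933,0.1367,-0.0533,0.3222],[0,0.2933,0.1367,-0.0533,0.3667],[0,0.2933,0.1367,-0.0533,0.4167],[0,0.2933,0.1367,-0.0533,0.4611]])

```text
t: 33.55
position: [0.4752, 0.26, 0.3004]
tool_rot: [[-0.089, 0.996, -0.0], [0.996, 0.089, 0.0], [0.0, -0.0, -1.0]]
force: [0.6, -0.1, -0.2]
gripper_width: 0.0424
gripper_force: 0.0
```

In the tool's units: 6 degrees / 180 = 0.0333.

>>> servo_tool(targets=[[0,0,0,0,0.0333],[0,0,0,0,0.0333],[0,0,0,0,0.0333],[0,0,0,0,0.0333]])

```text
t: 33.95
position: [0.4758, 0.2599, 0.3003]
tool_rot: [[0.008, 1.0, -0.0], [1.0, -0.008, 0.0], [0.0, -0.0, -1.0]]
force: [-0.1, 0.8, -1.0]
gripper_width: 0.0427
gripper_force: 0.0
```

Run:
```python
from h import *
im,c=snap('wrist','w9');st()
import pickle;pickle.dump(c,open('w9.pkl','wb'))
print(proj(c,[.478,.318,.111]))
```

```text
t 34.0 pos [0.4759 0.26   0.3003] yaw 89.5 F [-0.45 -0.02  0.39] w 0.0427 tiltz [ 0.  0. -1.]
[281.22536978 132.49177702]
```

View pics/w9.png

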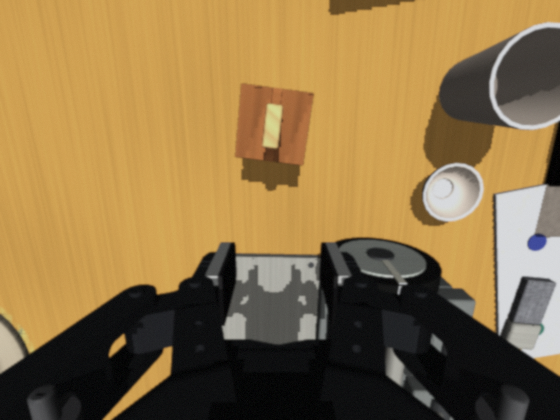

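Stand top corners ≈ (240,83),(313,94),(303,165),(236,157), yellow handle top at (273,126).

Run:
```python
from h import *
import pickle;c=pickle.load(open('w9.pkl','rb'))
im=cv2.imread('pics/w9.png')[:,:,::-1].astype(int)
r,g,b=im[...,0],im[...,1],im[...,2]
print(im[126,273],im[110,250],im[60,250])
z=np.zeros(r.shape,bool);m=(b>90)&(g>130);z[95:158,255:290]=m[95:158,255:290]
show(rects(c,z,.111,60))
m=(g<115)&(r>b+30)|(b>90);z[:]=0;z[80:166,230:318]=m[80:166,230:318];z=cv2.morphologyEx(z.astype(np.uint8),cv2.MORPH_OPEN,np.ones((3,3)))
show(rects(c,z,.065,500))
P=np.array([ray(c,*p,.065)[:2]*1000 for p in ((240,83),(313,94),(303,165),(236,157))],np.float32);print(P.round(1).tolist(),cv2.minAreaRect(P))
```

```text
[215 216 146] [164 102  58] [205 158  81]
[272. 125.] [470.2 323.6] [34.8 13.2] 81.8
[273. 126.] [469.8 319.4] [76.7 68. ] 82.4
[[439.79998779296875, 362.20001220703125], [509.0, 351.8999938964844], [500.3999938964844, 284.20001220703125], [432.8999938964844, 292.8999938964844]] ((470.0996398925781, 323.23162841796875), (69.71682739257812, 69.95284271240234), 82.70391082763672)
```

```bash
python3 -c "
from h import *
go(.4702,.3234,.19,82.3)"
```

```text
t 34.0 pos [0.4759 0.26   0.3003] yaw 89.5 F [-0.45 -0.02  0.39] w 0.0427 tiltz [ 0.  0. -1.]
shift [ 0.0634 -0.0062  0.1103] turn 7.2
```

In the tool's units: 0.11 m / 0.6 = 0.1833, 0.0634 m / 0.6 = 0.1057, 7.2 degrees / 180 = 0.04.

>>> servo_tool(targets=[[-0.1,0.1057,-0.01,0,0.04],[-0.1,0.1057,-0.01,0.0667,0.04],[-0.1,0.1057,-0.01,0.1333,0.04],[-0.1,0.1057,-0.01,0.1833,0.04],[-0.1,0.1057,-0.01,0.1833,0.04],[-0.1,0.1057,-0.01,0.1833,0.04],[-0.1,0.1057,-0.01,0.1833,0.04]])

```text
t: 34.7
position: [0.472, 0.324, 0.1923]
tool_rot: [[0.135, 0.991, 0.004], [0.991, -0.135, 0.002], [0.002, 0.003, -1.0]]
force: [-0.5, -0.4, 0.4]
gripper_width: 0.0385
gripper_force: 0.0
```

Run:
```python
from h import *
go(.4702,.3234,.143,82.3)
im,c=snap('wrist','w10')
im=im.astype(int);m=(im[...,2]>90)&(im[...,1]>130)&(im[...,0]-im[...,2]<110)
show(rects(c,m,.111,150,20000))
```

```text
t 34.7 pos [0.472  0.324  0.1923] yaw 82.23 F [-0.54 -0.37  0.39] w 0.0385 tiltz [ 0.004  0.002 -1.   ]
shift [-0.0009 -0.0018  0.0493] turn -0.07
[531. 258.] [604.5 295.4] [37.5 45.8] 6.0
[276. 249.] [470.4 323.8] [34.7 12.5] 82.7
```

In the tool's units: 0.049 m / 0.6 = 0.0817, -0.0016 m / 0.6 = -0.0027.

>>> servo_tool(targets=[[-0.1,-0.0017,-0.0027,0.0417,0],[-0.1,-0.0017,-0.0027,0.07,0],[-0.1,-0.0017,-0.0027,0.0817,0],[-0.1,-0.0017,-0.0027,0.0817,0],[-0.1,-0.0017,-0.0027,0.0817,0],[-0.9,-0.0017,-0.0027,0.0817,0],[-0.9,-0.0017,-0.0027,0.0817,0],[-0.9,-0.0017,-0.0027,0.0817,0],[-0.9,-0.0017,-0.0027,0.0817,0],[-0.9,-0.0017,-0.0027,0.0817,0]], squeeze=30)

```text
t: 35.75
position: [0.4696, 0.323, 0.1424]
tool_rot: [[0.135, 0.991, 0.002], [0.991, -0.135, 0.001], [0.001, 0.002, -1.0]]
force: [0.2, -0.0, 6.4]
gripper_width: 0.0136
gripper_force: 35.5
```

>>> servo_tool(targets=[[-0.9,0,0,0,0],[-0.9,0,0,0,0],[-0.9,0,0,0,0],[-0.9,0,0,0,0]], squeeze=80)

```text
t: 36.15
position: [0.4696, 0.323, 0.1425]
tool_rot: [[0.135, 0.991, 0.002], [0.991, -0.135, 0.001], [0.001, 0.002, -1.0]]
force: [-0.1, -0.2, 6.9]
gripper_width: 0.0127
gripper_force: 77.9
```

```bash
python3 -c "
from h import *
go(.47,.3234,.225,82.3)"
```

```text
t 36.15 pos [0.4696 0.323  0.1425] yaw 82.23 F [-0.14 -0.15  6.95] w 0.0127 tiltz [ 0.002  0.001 -1.   ]
shift [ 0.0006  0.0005 -0.0825] turn -0.07
```

In the tool's units: -0.17 m / 0.6 = -0.2833, -0.14 m / 0.6 = -0.2333.

>>> servo_tool(targets=[[-0.9,0,0,-0.0167,0],[-0.9,0,0,-0.05,0],[-0.9,0,0,-0.1,0],[-0.9,0,0,-0.1667,0],[-0.9,0,0,-0.2333,0],[-0.9,0,0,-0.2833,0],[-0.9,0,0,-0.2833,0],[-0.9,0,0,-0.2833,0]])

```text
t: 36.95
position: [0.4685, 0.3226, 0.3117]
tool_rot: [[0.135, 0.991, 0.0], [0.991, -0.135, 0.0], [0.0, 0.0, -1.0]]
force: [-1.0, 0.1, -0.9]
gripper_width: 0.0133
gripper_force: 79.0
```

```bash
python3 -c "
from h import *
go(*W(-.0038,0,.312),88.35)"
```

```text
t 36.95 pos [0.4685 0.3226 0.3117] yaw 82.23 F [-0.96  0.1  -0.93] w 0.0133 tiltz [ 0.  0. -1.]
shift [-0.3058  0.1503 -0.0004] turn -6.12
```

In the tool's units: -0.306 m / 0.6 = -0.51, -0.28 m / 0.6 = -0.4667, -6.1 degrees / 180 = -0.0339.

>>> servo_tool(targets=[[-0.9,-0.0667,0.0333,0,-0.0111],[-0.9,-0.1333,0.0667,0,-0.0222],[-0.9,-0.2,0.1,0,-0.0339],[-0.9,-0.2667,0.1333,0,-0.0339],[-0.9,-0.3333,0.1667,0,-0.0339],[-0.9,-0.4,0.2,0,-0.0339],[-0.9,-0.4667,0.2333,0,-0.0339],[-0.9,-0.51,0.25,0,-0.0339],[-0.9,-0.51,0.25,0,-0.0339],[-0.9,-0.51,0.25,0,-0.0339]])

```text
t: 37.95
position: [0.5753, -0.001, 0.3092]
tool_rot: [[0.031, 1.0, -0.005], [1.0, -0.031, 0.002], [0.001, -0.005, -1.0]]
force: [-0.2, 0.9, -0.9]
gripper_width: 0.0136
gripper_force: 78.9
```

Run:
```python
from h import *
st();im,c=snap('wrist','w11');s,_=st()
import pickle;pickle.dump((c,s['position'],s['tool_rot']),open('w11.pkl','wb'))
t=s['position']+s['tool_rot'][:,2]*.1375;print('tip',t.round(4),proj(c,t).round(1))
for y in (.05,.08,.11): print(y,proj(c,W(0,y,.115)).round(1),proj(c,W(-.0025,y,.115)).round(1))
cv2.imwrite('pics/w11z.png',cv2.resize(im[40:300,180:380,::-1],None,fx=2.3,fy=2.3,interpolation=2))
```

```text
t 37.95 pos [ 0.5753 -0.001   0.3092] yaw 88.23 F [-0.15  0.88 -0.87] w 0.0136 tiltz [-0.005  0.002 -1.   ]
t 38.0 pos [ 5.752e-01 -2.000e-04  3.097e-01] yaw 88.31 F [-0.02  0.21 -0.34] w 0.0133 tiltz [-0.004  0.001 -1.   ]
tip [ 0.5747 -0.      0.1722] [279.5 216.8]
0.05 [285.4 141.9] [282.5 141.9]
0.08 [285.6 105.2] [282.6 105.2]
0.11 [285.7  66. ] [282.6  66. ]
```

View pics/w11z.png

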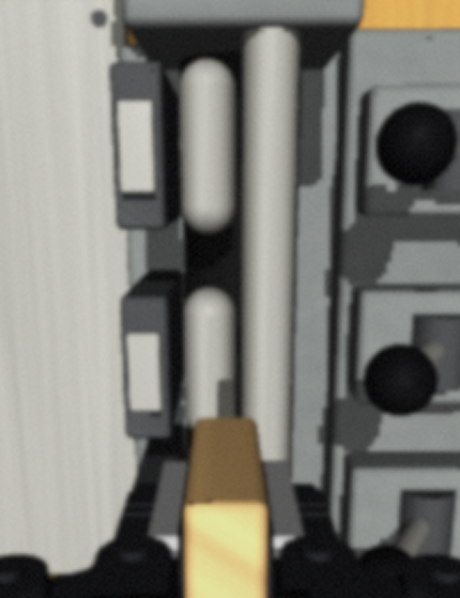

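Left pad at columns 258.7–282.6 and fixed bar from 286.1 agree with prediction within half a millimetre; blade tip seems to peek out just above the handle near zoomed (224,395).

Run:
```python
from h import *
im=cv2.imread('pics/w11.png').astype(int).mean(2).astype(int)
for r in range(198,226,2): print(r,im[r,256:300])
```

```text
198 [ 14  14  20  41  77 106 129 146 159 170 183 187 191 189 187 182 182 180
 177 170 164 154 140 123 101  78  51  34  41  71  98 118 134 146 162 174
 185 190 192 189 186 182 182 181]
200 [ 15  14  17  42  75 107 129 144 157 170 180 187 190 189 185 183 183 181
 178 173 162 153 140 123 102  78  51  33  41  69  96 119 136 150 162 175
 183 190 189 189 185 182 180 182]
202 [ 15  15  20  41  78 107 128 144 156 169 180 186 192 189 184 183 181 179
 177 171 163 153 140 121 102  78  49  35  41  69  97 118 137 150 165 175
 183 190 191 189 184 181 183 180]
204 [ 17  12  23  50  87 111 128 144 156 170 180 187 190 190 185 183 182 178
 169 157 143 130 120 106  93  72  46  34  42  69  99 119 136 151 162 173
 184 187 190 187 185 181 182 181]
206 [ 16  18  36  63  91 110 126 142 156 168 180 188 190 189 187 181 179 170
 141 109  89  83  84  80  73  60  44  33  42  68 100 120 136 149 164 174
 182 188 190 189 184 183 182 180]
208 [ 15  21  39  63  84 106 124 142 156 167 179 188 188 189 186 183 180 167
 136  99  82  79  77  76  69  60  40  31  42  70  98 120 136 151 161 174
 183 188 189 187 184 184 181 1
[... 775 characters left out ...]
8 155 167 178 188 190 188 186 183 180 164
 126  91  81  78  79  80  74  65  46  31  43  72 101 123 138 151 163 175
 184 188 189 186 186 183 182 179]
220 [ 47  62  68  76  90 106 123 138 153 164 173 177 180 179 176 173 168 155
 122  93  82  79  81  80  79  69  53  43  49  72  97 117 135 148 164 175
 183 188 189 185 184 182 183 178]
222 [ 55  63  68  84  99 103 114 129 141 137 129 124 121 121 116 114 112 107
  95  89  85  88  87  87  85  85  82  79  78  84  91  95  99 114 136 163
 181 188 189 187 183 182 182 180]
224 [ 36  41  46  67  85  81  85 102 108 100  96  93  95  98  96  94  92  89
  89  88  89  88  90  89  91  89  89  89  87  89  88  89  86  83  95 133
 167 185 187 185 183 183 183 181]
```

```bash
python3 -c "
from h import *
go(*W(-.003,.08,.285),88.35)"
```

```text
t 38.0 pos [ 5.752e-01 -2.000e-04  3.097e-01] yaw 88.31 F [-0.02  0.21 -0.34] w 0.0133 tiltz [-0.004  0.001 -1.   ]
shift [0.0794 0.0017 0.0248] turn -0.04
```

>>> servo_tool(targets=[[-0.9,0.0667,0.0017,0,0],[-0.9,0.1325,0.0025,0,0],[-0.9,0.1325,0.0025,0,0],[-0.9,0.1325,0.0025,0.02,0],[-0.9,0.1325,0.0025,0.04,0],[-0.9,0.1325,0.0025,0.04,0],[-0.9,0.1325,0.0025,0.04,0],[-0.9,0.1325,0.0025,0.04,0],[-0.9,0.1325,0.0025,0.04,0],[-0.9,0.1325,0.0025,0.04,0]])

```text
t: 39.0
position: [0.5802, 0.0783, 0.2877]
tool_rot: [[0.03, 1.0, 0.001], [1.0, -0.03, 0.0], [0.0, 0.001, -1.0]]
force: [-0.2, 0.2, -0.4]
gripper_width: 0.0131
gripper_force: 79.0
```

```bash
python3 -c "
from h import *
go(*W(-.003,.08,.240),88.35)"
```

```text
t 39.0 pos [0.5802 0.0783 0.2877] yaw 88.3 F [-0.23  0.21 -0.44] w 0.0131 tiltz [ 0.001  0.    -1.   ]
shift [ 0.0008 -0.0011  0.0477] turn -0.05
```

In the tool's units: 0.03 m / 0.6 = 0.05, -0.001 m / 0.6 = -0.0017.

>>> servo_tool(targets=[[-0.9,0.0017,-0.0017,0.0167,0],[-0.9,0.0017,-0.0017,0.03,0],[-0.9,0.0017,-0.0017,0.0367,0],[-0.9,0.0017,-0.0017,0.0417,0],[-0.9,0.0017,-0.0017,0.0467,0],[-0.9,0.0017,-0.0017,0.05,0],[-0.9,0.0017,-0.0017,0.05,0],[-0.9,0.0017,-0.0017,0.05,0]])

```text
t: 39.8
position: [0.5798, 0.0796, 0.2577]
tool_rot: [[0.029, 1.0, 0.002], [1.0, -0.029, 0.0], [0.0, 0.002, -1.0]]
force: [1.9, 0.2, 0.1]
gripper_width: 0.013
gripper_force: 79.0
```

```bash
cat > f.py <<'E'
from h import *
for i in range(4): env.snapshot('side'); s,y=st()
E
python3 f.py
```

```text
t 39.85 pos [0.5798 0.0796 0.2577] yaw 88.33 F [2.95 0.66 0.05] w 0.0129 tiltz [ 0.002  0.    -1.   ]
t 39.9 pos [0.5797 0.0796 0.2577] yaw 88.33 F [ 3.8  -0.18  1.42] w 0.0129 tiltz [ 0.002  0.    -1.   ]
t 39.95 pos [0.5797 0.0796 0.2577] yaw 88.32 F [ 2.12 -0.37  0.52] w 0.0132 tiltz [ 0.002  0.    -1.   ]
t 40.0 pos [0.5796 0.0796 0.2577] yaw 88.33 F [ 3.6  -0.23  1.34] w 0.0131 tiltz [ 0.002  0.    -1.   ]
```

In the tool's units: 0.018 m / 0.6 = 0.03, 0.015 m / 0.6 = 0.025.

>>> servo_tool(targets=[[-0.9,0,0,0.005,0],[-0.9,0,0,0.01,0],[-0.9,0,0,0.015,0],[-0.9,0,0,0.02,0],[-0.9,0,0,0.025,0],[-0.9,0,0,0.03,0],[-0.9,0,0,0.03,0],[-0.9,0,0,0.03,0],[-0.9,0,0,0.03,0]])

```text
t: 40.9
position: [0.5798, 0.0796, 0.2386]
tool_rot: [[0.029, 1.0, 0.001], [1.0, -0.029, 0.0], [0.0, 0.001, -1.0]]
force: [6.2, 0.1, 0.6]
gripper_width: 0.0133
gripper_force: 79.0
```

```bash
python3 f.py
```

```text
t 40.95 pos [0.5798 0.0796 0.2387] yaw 88.32 F [ 5.78 -1.06 -0.27] w 0.0131 tiltz [ 0.001  0.    -1.   ]
t 41.0 pos [0.5798 0.0796 0.2386] yaw 88.32 F [6.65 0.64 0.31] w 0.013 tiltz [ 0.001  0.    -1.   ]
t 41.05 pos [0.5798 0.0796 0.2386] yaw 88.32 F [ 5.92 -0.26 -0.03] w 0.0129 tiltz [ 0.001  0.    -1.   ]
t 41.1 pos [0.5798 0.0796 0.2386] yaw 88.33 F [6.65 0.38 0.48] w 0.013 tiltz [ 0.001  0.    -1.   ]
```

Left gap pushes with ~6.3 N: good spring. Withdraw and go to the middle gap.

In the tool's units: -0.08 m / 0.6 = -0.1333, -0.05 m / 0.6 = -0.0833.

>>> servo_tool(targets=[[-0.9,0,0,-0.0083,0],[-0.9,0,0,-0.02,0],[-0.9,0,0,-0.0367,0],[-0.9,0,0,-0.0667,0],[-0.9,0,0,-0.0833,0],[-0.9,-0.0667,0,-0.0833,0],[-0.9,-0.1333,0,-0.0833,0],[-0.9,-0.1333,0,-0.0833,0],[-0.9,-0.1333,0,-0.0833,0],[-0.9,-0.1333,0,-0.0833,0]])

```text
t: 42.1
position: [0.5758, 0.0004, 0.2884]
tool_rot: [[0.029, 1.0, -0.003], [1.0, -0.029, 0.001], [0.001, -0.003, -1.0]]
force: [-0.5, 0.9, 0.8]
gripper_width: 0.0134
gripper_force: 79.1
```

```bash
python3 -c "
from h import *
go(*W(-.003,.0,.239),88.35)"
```

```text
t 42.1 pos [5.758e-01 4.000e-04 2.884e-01] yaw 88.34 F [-0.47  0.85  0.84] w 0.0134 tiltz [-0.003  0.001 -1.   ]
shift [-0.0013  0.0013  0.0494] turn -0.01
```

In the tool's units: 0.05 m / 0.6 = 0.0833, 0.01 m / 0.6 = 0.0167.

>>> servo_tool(targets=[[-0.9,-0.0017,0,0.0167,0],[-0.9,-0.0017,0,0.0333,0],[-0.9,-0.0017,0,0.04,0],[-0.9,-0.0017,0,0.0467,0],[-0.9,-0.0017,0,0.0533,0],[-0.9,-0.0017,0,0.06,0],[-0.9,-0.0017,0,0.0667,0],[-0.9,-0.0017,0,0.075,0],[-0.9,-0.0017,0,0.0833,0],[-0.9,-0.0017,0,0.0833,0]])

```text
t: 43.1
position: [0.5776, -0.0015, 0.2396]
tool_rot: [[0.029, 1.0, 0.003], [1.0, -0.029, -0.0], [-0.0, 0.003, -1.0]]
force: [2.7, 0.9, 0.0]
gripper_width: 0.0131
gripper_force: 79.4
```

```bash
python3 f.py
```

```text
t 43.15 pos [ 0.5776 -0.0015  0.2396] yaw 88.32 F [2.84 0.22 0.46] w 0.013 tiltz [ 0.003 -0.    -1.   ]
t 43.2 pos [ 0.5776 -0.0015  0.2396] yaw 88.32 F [ 4.49  0.16 -0.4 ] w 0.0133 tiltz [ 0.003 -0.    -1.   ]
t 43.25 pos [ 0.5776 -0.0015  0.2396] yaw 88.32 F [ 2.84 -0.31 -1.06] w 0.0128 tiltz [ 0.003 -0.    -1.   ]
t 43.3 pos [ 0.5776 -0.0015  0.2396] yaw 88.32 F [2.94 0.05 0.81] w 0.0133 tiltz [ 0.002 -0.    -1.   ]
```

In the tool's units: -0.0015 m / 0.6 = -0.0025.

>>> servo_tool(targets=[[-0.9,0,-0.0025,0,0],[-0.9,0,-0.0025,0,0],[-0.9,0,-0.0025,0,0],[-0.9,0,-0.0025,0,0]])

```text
t: 43.7
position: [0.577, -0.0015, 0.2397]
tool_rot: [[0.029, 1.0, 0.005], [1.0, -0.029, -0.0], [-0.0, 0.005, -1.0]]
force: [6.8, -0.4, -1.4]
gripper_width: 0.0134
gripper_force: 78.7
```

```bash
python3 f.py
```

```text
t 43.75 pos [ 0.577  -0.0015  0.2396] yaw 88.32 F [ 6.62 -0.91 -1.12] w 0.0129 tiltz [ 0.005 -0.    -1.   ]
t 43.8 pos [ 0.577  -0.0015  0.2396] yaw 88.32 F [ 5.81 -1.27 -1.52] w 0.0133 tiltz [ 0.005 -0.    -1.   ]
t 43.85 pos [ 0.577  -0.0015  0.2396] yaw 88.32 F [ 6.   -1.37 -2.11] w 0.0133 tiltz [ 0.005 -0.    -1.   ]
t 43.9 pos [ 0.577  -0.0015  0.2397] yaw 88.32 F [ 6.    0.34 -0.6 ] w 0.0128 tiltz [ 0.005 -0.    -1.   ]
```

Mid gap also ~6.1 N once clear of the rear bar: good. Now right.

>>> servo_tool(targets=[[-0.9,0,0,-0.0083,0],[-0.9,0,0,-0.02,0],[-0.9,0,0,-0.0367,0],[-0.9,0,0,-0.0667,0],[-0.9,0,0,-0.0833,0],[-0.9,-0.0667,0,-0.0833,0],[-0.9,-0.1333,0,-0.0833,0],[-0.9,-0.1333,0,-0.0833,0],[-0.9,-0.1333,0,-0.0833,0],[-0.9,-0.1333,0,-0.0833,0]])

```text
t: 44.9
position: [0.5722, -0.0805, 0.2888]
tool_rot: [[0.029, 1.0, -0.002], [1.0, -0.029, 0.001], [0.001, -0.002, -1.0]]
force: [0.5, 0.7, 0.4]
gripper_width: 0.0132
gripper_force: 79.1
```

In the tool's units: 0.05 m / 0.6 = 0.0833, 0.045 m / 0.6 = 0.075.

>>> servo_tool(targets=[[-0.9,0,0,0.0167,0],[-0.9,0,0,0.0333,0],[-0.9,0,0,0.04,0],[-0.9,0,0,0.0467,0],[-0.9,0,0,0.0533,0],[-0.9,0,0,0.06,0],[-0.9,0,0,0.0667,0],[-0.9,0,0,0.075,0],[-0.9,0,0,0.0833,0],[-0.9,0,0,0.0833,0]])

```text
t: 45.9
position: [0.5723, -0.0811, 0.238]
tool_rot: [[0.029, 1.0, -0.002], [1.0, -0.029, 0.001], [0.001, -0.002, -1.0]]
force: [-0.6, 0.6, -1.6]
gripper_width: 0.0131
gripper_force: 79.0
```

```bash
python3 f.py
```

```text
t 45.95 pos [ 0.5725 -0.0812  0.2385] yaw 88.32 F [-0.16 -0.35 -0.49] w 0.0129 tiltz [-0.002  0.    -1.   ]
t 46.0 pos [ 0.5727 -0.0812  0.2389] yaw 88.33 F [ 0.78  0.52 -0.61] w 0.0132 tiltz [-0.001  0.    -1.   ]
t 46.05 pos [ 0.5729 -0.0813  0.2392] yaw 88.32 F [ 0.81  0.29 -0.49] w 0.0132 tiltz [-0.  0. -1.]
t 46.1 pos [ 0.573  -0.0813  0.2394] yaw 88.32 F [ 0.64 -0.5  -0.9 ] w 0.013 tiltz [ 0. -0. -1.]
```

Right gap ~0.5 N: tired. Withdraw and return the blade.

In the tool's units: -0.08 m / 0.6 = -0.1333, -0.06 m / 0.6 = -0.1.

>>> servo_tool(targets=[[-0.9,0,0,-0.0083,0],[-0.9,0,0,-0.025,0],[-0.9,0,0,-0.05,0],[-0.9,0,0,-0.1,0],[-0.9,0,0,-0.1333,0],[-0.9,0,0,-0.1333,0],[-0.9,0,0,-0.1333,0]])

```text
t: 46.8
position: [0.5727, -0.0812, 0.3197]
tool_rot: [[0.029, 1.0, 0.001], [1.0, -0.029, -0.0], [-0.0, 0.001, -1.0]]
force: [-0.2, -0.0, -1.4]
gripper_width: 0.0128
gripper_force: 79.0
```

```bash
python3 -c "
from h import *
go(.4696,.323,.315,82.23)"
```

```text
t 46.8 pos [ 0.5727 -0.0812  0.3197] yaw 88.33 F [-0.16 -0.04 -1.35] w 0.0128 tiltz [ 0.001 -0.    -1.   ]
shift [ 0.401  -0.1149  0.0046] turn 6.1
```

In the tool's units: 0.401 m / 0.6 = 0.6683, 0.315 m / 0.6 = 0.525, 6.1 degrees / 180 = 0.0339.

>>> servo_tool(targets=[[-0.9,0.075,-0.0217,0,0.0111],[-0.9,0.15,-0.0433,0,0.0222],[-0.9,0.225,-0.065,0,0.0339],[-0.9,0.3,-0.0867,0,0.0339],[-0.9,0.375,-0.1083,0,0.0339],[-0.9,0.45,-0.13,0,0.0339],[-0.9,0.525,-0.1517,0,0.0339],[-0.9,0.6,-0.1733,0,0.0339],[-0.9,0.65,-0.1867,0,0.0339],[-0.9,0.6683,-0.1917,0,0.0339]])

```text
t: 47.8
position: [0.4678, 0.3255, 0.3176]
tool_rot: [[0.132, 0.991, -0.003], [0.991, -0.132, -0.0], [-0.001, -0.003, -1.0]]
force: [0.4, -1.5, -0.8]
gripper_width: 0.0133
gripper_force: 79.0
```

In the tool's units: 0.08 m / 0.6 = 0.1333, 0.06 m / 0.6 = 0.1.

>>> servo_tool(targets=[[-0.9,0,0,0.05,0],[-0.9,0,0,0.1,0],[-0.9,0,0,0.1333,0],[-0.9,0,0,0.1333,0],[-0.9,0,0,0.1333,0],[-0.9,0,0,0.1333,0],[-0.9,0,0,0.1333,0]])

```text
t: 48.5
position: [0.4703, 0.323, 0.2406]
tool_rot: [[0.136, 0.991, 0.002], [0.991, -0.136, 0.001], [0.001, 0.002, -1.0]]
force: [0.2, -0.5, -1.4]
gripper_width: 0.0129
gripper_force: 79.0
```

Run:
```python
from h import *
go(.4696,.323,.1425,82.23)
im,c=snap('wrist','w12')
cv2.imwrite('pics/w12z.png',cv2.resize(im[90:320,180:400,::-1],None,fx=2.6,fy=2.6,interpolation=2))
```

```text
t 48.5 pos [0.4703 0.323  0.2406] yaw 82.21 F [ 0.24 -0.53 -1.39] w 0.0129 tiltz [ 0.002  0.001 -1.   ]
shift [-0.0002 -0.0009  0.0981] turn -0.02
```

View pics/w12z.png

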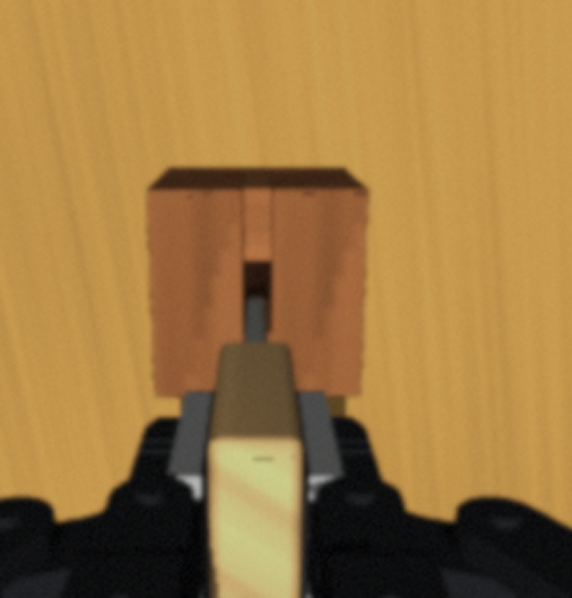

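The blade tip (246–267) is centred over the slot (244–271). Lower it.

In the tool's units: 0.06 m / 0.6 = 0.1, 0.03 m / 0.6 = 0.05.

>>> servo_tool(targets=[[-0.9,0,-0.0008,0.025,0],[-0.9,0,-0.0008,0.05,0],[-0.9,0,-0.0008,0.06,0],[-0.9,0,-0.0008,0.07,0],[-0.9,0,-0.0008,0.08,0],[-0.9,0,-0.0008,0.09,0],[-0.9,0,-0.0008,0.1,0]])

```text
t: 49.25
position: [0.4693, 0.3231, 0.1791]
tool_rot: [[0.135, 0.991, 0.001], [0.991, -0.135, 0.0], [0.0, 0.001, -1.0]]
force: [-0.0, -1.9, -0.8]
gripper_width: 0.013
gripper_force: 79.1
```

In the tool's units: 0.0365 m / 0.6 = 0.0608, 0.034 m / 0.6 = 0.0567.

>>> servo_tool(targets=[[-0.9,0,0,0.0133,0],[-0.9,0,0,0.0267,0],[-0.9,0,0,0.04,0],[-0.9,0,0,0.05,0],[-0.9,0,0,0.0567,0],[-0.9,0,0,0.0608,0],[-0.9,0,0,0.0608,0],[-0.9,0,0,0.0608,0]])

```text
t: 50.05
position: [0.4694, 0.323, 0.1428]
tool_rot: [[0.135, 0.991, 0.001], [0.991, -0.135, 0.0], [0.0, 0.001, -1.0]]
force: [3.0, -0.5, -1.3]
gripper_width: 0.013
gripper_force: 78.9
```

```bash
python3 -c "
from h import *
go(.4696,.323,.1425,82.23)"
```

```text
t 50.05 pos [0.4694 0.323  0.1428] yaw 82.23 F [ 3.04 -0.48 -1.27] w 0.013 tiltz [ 0.001  0.    -1.   ]
shift [0.     0.0002 0.0003] turn 0.0
```

In the tool's units: -0.15 m / 0.6 = -0.25, -0.11 m / 0.6 = -0.1833.

>>> servo_tool(targets=[[-0.4,0,0,0,0],[-0.2,0,0,0,0],[-0.1,0,0,0,0],[-0.1,0,0,0,0],[-0.1,0,0,-0.05,0],[-0.1,0,0,-0.1167,0],[-0.1,0,0,-0.1833,0],[-0.1,0,0,-0.25,0],[-0.1,0,0,-0.25,0],[-0.1,0,0,-0.25,0]], squeeze=30)

```text
t: 51.05
position: [0.4691, 0.3231, 0.2938]
tool_rot: [[0.135, 0.991, 0.002], [0.991, -0.135, 0.001], [0.001, 0.002, -1.0]]
force: [0.1, -0.2, -0.7]
gripper_width: 0.0384
gripper_force: 0.0
```

Run:
```python
from h import *
im,c=snap('wrist','w13')
im=im.astype(int);m=(im[...,2]>90)&(im[...,1]>130)&(im[...,0]-im[...,2]<110)
show(rects(c,m,.111,150,20000))
go(*W(.018,-.08,.30),88.35)
```

```text
[550. 354.] [716.4 126.3] [21.6 43.3] 6.1
[323. 327.] [495.5 192.2] [26.4 10.8] 84.2
[247. 325.] [423.3 204.9] [36.2 29.9] 82.2
[534. 269.] [701.3 214.7] [ 43.1 147.6] 11.4
[464. 223.] [629.2 280.4] [53.2 53. ] 42.9
[278. 201.] [468.6 324. ] [34.9 12.2] 81.9
[518. 123.] [673.6 360.1] [57.4 81.7] 6.1
t 51.1 pos [0.4685 0.3228 0.2923] yaw 82.23 F [ 0.18  0.21 -0.8 ] w 0.0384 tiltz [-0.001 -0.    -1.   ]
shift [-0.3833  0.1805 -0.0077] turn -6.12
```

In the tool's units: -0.383 m / 0.6 = -0.6383, -0.36 m / 0.6 = -0.6, -6.1 degrees / 180 = -0.0339.

>>> servo_tool(targets=[[-1,-0.075,0.035,0,-0.0111],[-1,-0.15,0.07,0,-0.0222],[-1,-0.225,0.105,0,-0.0339],[-1,-0.3,0.14,0,-0.0339],[-1,-0.375,0.175,0,-0.0339],[-1,-0.45,0.21,0,-0.0339],[-1,-0.525,0.245,0,-0.0339],[-1,-0.6,0.28,0,-0.0339],[-1,-0.6383,0.3,0,-0.0339],[-1,-0.6383,0.3,0,-0.0339]])

```text
t: 52.1
position: [0.5959, -0.0846, 0.2899]
tool_rot: [[0.034, 0.999, -0.004], [0.999, -0.034, -0.0], [-0.001, -0.004, -1.0]]
force: [-0.7, 0.6, -0.1]
gripper_width: -0.0005
gripper_force: 0.0
```

In the tool's units: 0.07 m / 0.6 = 0.1167, 0.06 m / 0.6 = 0.1.

>>> servo_tool(targets=[[-1,0,0,0.05,0],[-1,0,0,0.1,0],[-1,0,0,0.1167,0],[-1,0,0,0.1167,0],[-1,0,0,0.1167,0],[-1,0,0,0.1167,0]])

```text
t: 52.7
position: [0.5964, -0.0806, 0.2242]
tool_rot: [[0.029, 1.0, 0.003], [1.0, -0.029, -0.001], [-0.0, 0.003, -1.0]]
force: [0.2, 0.2, 0.3]
gripper_width: -0.0001
gripper_force: 0.0
```

Run:
```python
from h import *
go(*W(.018,-.08,.207),88.35)
im,c=snap('side','s14')
cv2.imwrite('pics/s14z.png',cv2.resize(im[120:320,190:390,::-1],None,fx=2.5,fy=2.5,interpolation=2))
```

```text
t 52.7 pos [ 0.5964 -0.0806  0.2242] yaw 88.36 F [0.23 0.19 0.32] w -0.0001 tiltz [ 0.003 -0.001 -1.   ]
shift [-0.0008 -0.0008  0.0172] turn 0.01
```

Now lower the last 17 mm and push the right lever over.

>>> servo_tool(targets=[[-1,0,0,0.0167,0],[-1,0,0,0.0275,0],[-1,0,0,0.0275,0],[-1,0,0.0133,0.0275,0],[-1,0,0.03,0.0275,0],[-1,0,0.0467,0.0275,0],[-1,0,0.0633,0.0275,0],[-1,0,0.08,0.0275,0],[-1,0,0.0967,0.0275,0],[-1,0,0.1083,0.0275,0]])

```text
t: 53.75
position: [0.6619, -0.0828, 0.2058]
tool_rot: [[0.029, 1.0, 0.0], [1.0, -0.029, 0.0], [0.0, 0.0, -1.0]]
force: [-0.8, -0.4, -0.1]
gripper_width: -0.0005
gripper_force: 0.5
```

In the tool's units: 0.003 m / 0.6 = 0.005.

>>> servo_tool(targets=[[-1,0,0.005,0,0],[-1,0,0.005,0,0],[-1,0,0.005,0,0]])

```text
t: 54.05
position: [0.6637, -0.0828, 0.2059]
tool_rot: [[0.029, 1.0, -0.0], [1.0, -0.029, 0.0], [0.0, -0.0, -1.0]]
force: [0.4, -1.1, -0.3]
gripper_width: -0.0003
gripper_force: 0.0
```

```bash
python3 f.py
python3 - <<'E'
from h import *
im=cv2.imread('pics/s14.png')[:,:,::-1]
b,c=snap('side','s15')
cv2.imwrite('pics/s15z.png',cv2.resize(b[120:320,190:390,::-1],None,fx=2.5,fy=2.5,interpolation=2))
E
```

```text
t 54.1 pos [ 0.6636 -0.0828  0.2061] yaw 88.32 F [ 0.12 -0.37 -0.01] w -0.0001 tiltz [-0.  0. -1.]
t 54.15 pos [ 0.6635 -0.0828  0.2062] yaw 88.33 F [ 0.33  0.2  -0.4 ] w -0.0 tiltz [ 0.  0. -1.]
t 54.2 pos [ 0.6635 -0.0828  0.2063] yaw 88.32 F [0.26 0.19 0.06] w 0.0001 tiltz [ 0.  0. -1.]
t 54.25 pos [ 0.6635 -0.0828  0.2064] yaw 88.33 F [ 0.35 -0.56  0.37] w -0.0 tiltz [ 0.  0. -1.]
```

View pics/s15z.png

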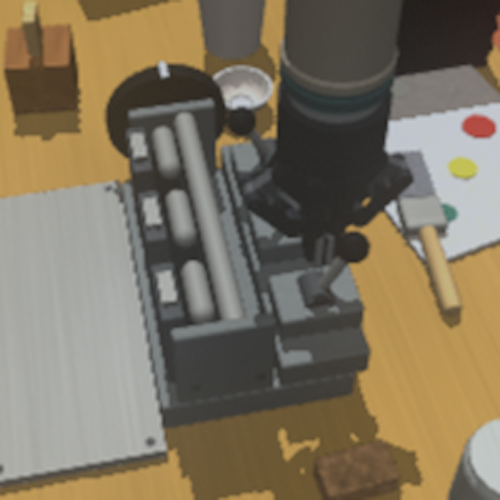

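The right lever's ball is at zoomed (354,247), leaning away; mark visible at wheel top (165,68). Check ball position and press a bit more to the stop.

In the tool's units: 0.006 m / 0.6 = 0.01, 0.003 m / 0.6 = 0.005.

>>> servo_tool(targets=[[-1,0,0.005,0,0],[-1,0,0.01,0,0],[-1,0,0.01,0,0],[-1,0,0.01,0,0]])

```text
t: 54.7
position: [0.6676, -0.0829, 0.2062]
tool_rot: [[0.029, 1.0, -0.006], [1.0, -0.029, 0.0], [0.0, -0.006, -1.0]]
force: [-5.9, -0.3, 3.4]
gripper_width: 0.0002
gripper_force: 3.2
```

In the tool's units: -0.25 m / 0.6 = -0.4167, -0.2 m / 0.6 = -0.3333.

>>> servo_tool(targets=[[-1,0,-0.0167,0,0],[-1,0,-0.0167,-0.0667,0],[-1,0,-0.0167,-0.1333,0],[-1,0,-0.0833,-0.2,0],[-1,0.0833,-0.1667,-0.2667,0],[-1,0.1,-0.25,-0.3,0],[-1,0.1,-0.3333,-0.3,0],[-1,0.1,-0.4167,-0.3,0],[-1,0.1,-0.4167,-0.3,0],[-1,0.1,-0.4167,-0.3,0]])

```text
t: 55.7
position: [0.4172, -0.0148, 0.3876]
tool_rot: [[0.029, 1.0, 0.002], [1.0, -0.029, -0.0], [-0.0, 0.002, -1.0]]
force: [1.3, -0.3, 0.0]
gripper_width: 0.0001
gripper_force: 0.0
```

Run:
```python
from h import *
b,c=snap('side','s16'); sc,c2=snap('scene','sc16')
o=np.zeros((420,800,3),np.uint8);o[:,:400]=cv2.resize(b[120:330,190:390],(400,420));o[:,400:]=cv2.resize(sc[130:290,170:322],(400,420))
cv2.imwrite('pics/o16.png',o[:,:,::-1])
for f,y in (('L',.08),('M',0),('R',-.08)):
  print(f,[(proj(c,W(x,y,.14))-[190,120]).round()*2 for x in (.056,.114)],[((proj(c2,W(x,y,.14))-[170,130])*2.63+[400,0]).round() for x in (.056,.114)])
m=b.astype(int).max(2)
st()
```

```text
L [array([190.,  98.]), array([242.,  90.])] [array([746., 212.]), array([710., 252.])]
M [array([206., 148.]), array([260., 140.])] [array([668., 178.]), array([631., 215.])]
R [array([224., 208.]), array([282., 198.])] [array([596., 146.]), array([557., 180.])]
t 55.8 pos [ 0.4213 -0.0156  0.3871] yaw 88.33 F [0.72 0.12 0.13] w -0.0001 tiltz [ 0.004 -0.    -1.   ]
```

View pics/o16.png

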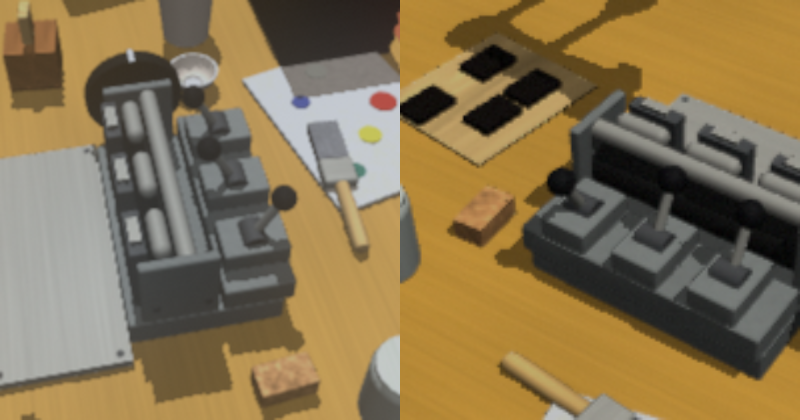

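Right lever thrown (stop felt, 6 N), others untouched, mark on top, panels on board. Final check of panels and hand in.

Run:
```python
from h import *
im=cv2.imread('pics/sc16.png')[:,:,::-1];c=env.camera_model('scene');g=im.astype(int).max(2)
m=g<55;z=np.zeros_like(m);z[140:195,155:250]=m[140:195,155:250]
th=np.radians(-7.55);R=np.array([[np.cos(th),-np.sin(th)],[np.sin(th),np.cos(th)]]);n=0
for p,r in rects(c,z,.015,60):
    q=R.T@(np.array(r[0])-[490.7,-343.1]);print(p,q.round(1),np.round(r[1]));n+=abs(q[0])<72 and abs(q[1])<64
if n==4: print(env.close_job())
```

```text
[245. 188.] [  3.2 180.2] [58. 23.]
[180. 170.] [ 68.4 -26. ] [45. 60.]
[212. 168.] [-1.2 44. ] [ 47. 125.]
[203. 154.] [-35.  -32.5] [49. 60.]
```

```bash
python3 -c "
from bench import env
print(env.close_job())"
```

```text
the job is handed in; nothing more can be done
None
```

The job is handed in (no verdict shown): four panels flat on the board (one knocked near its edge mid-run but still fully on it), wheel mark at the top, blade back in its stand, and only the right lever thrown, since the right gap pushed back with about 0.5 N against about 6 N in the left and middle.

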